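# Seat a casting in the leaf drill jig and latch the bush plate over it

## Task

Load the brass pendant casting into the drill jig for its ring hole: set its holding lug down into the pocket of the nest, feeling for it because the nest has been moved along its slot, and press it gently past the spring plunger until it is fully home and flat on the nest. Only once it is right down, swing the hinged bush plate over under control and press it down until the red latch snaps over it. Use a light hand, forcing neither casting nor jig, and leave everything else on the bench where it is.

Things in the scene. Friction and masses are not known exactly. Their poses are not given: they have to be found in the camera images.
- casting_center (a point): Brass pendant casting (loose, 0.15-0.23 kg): middle of its plate, 34 (x) x 64 (y) x 8 mm thick. Beneath is a holding lug 16 (x) x 36 (y) x 10 mm with a 0.75 mm chamfered foot: the foot is 14 mm below this point. Starts standing on the lug on the 2 mm mat, plate underside 10 mm above the mat. z up, y along the length, both ends alike. Grip it across the 34 mm width.
- jig: Leaf drill jig fixed on the mat; origin mid-underside, z up. Steel base 100 (x) x 250 (y) x 14 mm. Hinge cheeks at y = 74 to 110 mm, up to z = 84 mm; rest post at y = -81 to -67 mm, up to z = 70; red latch at y = -94 to -125, up to z = 107. In the middle is the aluminium nest: foot 50 (x) x 74 (y), top at z = 24, and pedestal 30 (x) x 58 (y) mm, flat top at z = 54.
- slot_mid (a point): Point of the jig (0, 0, 54) mm, axes as the jig's: height of the nest's top, at the middle of its adjusting slot. The nest's pocket, 18 (x) x 38 (y) mm and 14 deep, is centred on x = 0, but the nest is locked anywhere from -8 to +8 mm along y from here; that shift is not measured. Plate centre above this point: 14 mm with the lug's foot on the nest's top, 4 mm when home.
- plunger_mid (a point): Jig point (0, -15, 46) mm: tip of the spring plunger if the nest were mid-slot (it moves with the nest). It stands 4 mm into the pocket from its -y end, 8 mm below the top. Under its own weight the casting hangs on it, 3 to 8 mm proud and perhaps tilted; 4 to 10 N presses the lug past it, then the casting goes home, plate underside flat on the nest, 1 mm play each way.
- leaf (a joint): Angle of the hinged aluminium bush plate (leaf), rad: 0 = closed, level, on the rest post; grows as it opens to 2.0; starts at 1.65 to 1.95, leaning back past upright. The hinge is stiff: it stays where left, about 2 N at the thumb area moves it. 46 mm wide, 8 thick, reaching 185 mm from the hinge, the last 20 mm a 16 mm wide tongue. Closed, its top is at jig z = 78 mm.
- leaf_hinge (a point): Hinge axis of the leaf, mid-width: jig (0, 85, 74) mm; axis along the jig's x. Turns with the leaf: axes as the jig's at joint 0; the leaf extends along its own -y and its own +z is the outer (top) face's normal. 85 mm out is a sprung pad, 10 mm below the leaf, pushed in 2 mm by a seated casting (housing 10 mm above the top); 105 mm out a drill bush, 3 mm above the top.
- leaf_thumb (a point): Middle of the black rubber thumb area, 40 (x) x 30 (y) mm, on the leaf's outer (top) face, 146 mm from the hinge. Push here from behind to swing the leaf over, and press here to close it: about 5 to 10 N takes it down past the latch. Shut, this point is at z = 78 mm in the jig's frame.
- latch (a joint): Angle of the red spring latch, rad: 0 = upright, its rest position and also when hooked over the leaf's tongue. The tongue pushes it outward to about 0.15 as it passes, then it snaps back to 0 over the tongue. It needs no handling.
- pendant: Bystander: round silver pendant with an amber stone, 40 mm across, 16 mm high, flat on the mat near the casting; origin under its middle.
- beads: Bystander: white dish of amber beads, 76 mm across, 20 mm high; origin under its middle.
- pliers: Bystander: yellow-handled pliers, 150 x 62 mm, 13 mm high; origin under the pivot, jaws towards its x.
- cutters: Bystander: yellow-handled cutters, 150 x 62 mm, 13 mm high; origin under the pivot, jaws towards its x.
- bench_block: Bystander: square steel bench block, 64 x 64 x 20 mm; origin under its middle.
- hammer: Bystander: hammer 230 mm long lying along its x, 24 mm high; origin under its middle.
- wire_spool: Bystander: copper wire spool, 54 mm across, 34 mm high; origin under its middle.
Things that resemble listed ones, but are neither listed nor needed, are in the scene too. Leave any blue or green look-alike of the part that bears casting_center alone.

How it is judged:
On the way, in this order (a step that is already met when the one before it is completed fails the run):
1. the casting is fully home in the nest (plate flat on the pedestal) while the leaf is still open (z of casting_center in the frame of jig between 0.0565 and 0.0598 m and x of casting_center in the frame of jig between -0.004 and 0.004 m and y of casting_center in the frame of jig between -0.013 and 0.013 m and angle between casting_center's own z axis and vertical below 0.05 rad and value of joint leaf above 0.8 rad), for 0.3 s.
2. the leaf is closed over the casting and the latch has snapped over it (z of casting_center in the frame of jig between 0.0565 and 0.0598 m and x of casting_center in the frame of jig between -0.004 and 0.004 m and y of casting_center in the frame of jig between -0.013 and 0.013 m and angle between casting_center's own z axis and vertical below 0.05 rad and value of joint leaf below 0.02 rad and value of joint latch below 0.04 rad), for 0.2 s.
At the end, for the whole second after the job is handed in: Casting at rest, fully home in the nest (plate centre 56.5 to 59.8 mm above the jig's origin, 58 being flat down; within 4 mm of the centre line and 13 mm of the origin along y; tilt under 0.05 rad), leaf closed to under 0.02 rad, latch within 0.04 rad of upright over it (all of step 2 and linear speed of casting below 0.02 m/s); the robot touches nothing.
It fails at once if the leaf is swung down (below 0.6 rad) while the casting is not fully home (value of joint leaf below 0.6 rad and not (z of casting_center in the frame of jig between 0.0565 and 0.0598 m and x of casting_center in the frame of jig between -0.004 and 0.004 m and y of casting_center in the frame of jig between -0.013 and 0.013 m and angle between casting_center's own z axis and vertical below 0.05 rad)).
It fails at once if the casting is pressed on the jig with more than 60 N, all contacts added up (contact force between casting and jig above 60 N).
It fails at once if the fingers press on the jig with more than 60 N, all contacts added up (contact force between the fingers and jig above 60 N).
It fails at once if the leaf is slammed (faster than 3 rad/s) (velocity of joint leaf below -3 rad/s).
It fails at once if anything else on the bench (the round silver pendant, the dish of beads, the pliers, the cutters, the bench block, the hammer, the wire spool) is moved by more than 20 mm (distance of any of pendant, beads, pliers, cutters, bench_block, hammer, wire_spool from where it was at the start of the episode above 0.02 m).
It also fails if it takes over 67 s, if anything falls off the work surface, if the arm or the gripper's body presses on something with over 40 N, if the wrist force passes 120 N, or if a joint passes its speed limit or range.

## Robot

A 6-joint arm with a two-finger parallel gripper is mounted at the origin on the work surface. World frame = base frame: x ahead of the robot, y to its left, z up, the work surface at z = 0. Lengths are in m, angles in rad, forces in N, time in s.
With the tool pointing down it reaches from about 0.35 to 1 m from the base axis. Payload 7.1 kg.
Tool frame: the origin (TCP) lies on the centre line of the jaws, within the pads' length; the fingertips stand 17 mm ahead of it and the grasp point (between the pads) lies 2 mm behind it (manip.tip_extent is the distance from the TCP to the fingertips, in m); z points along the fingers, y is the direction in which the jaws open and shut (so a half turn about z gives the same grasp; the last joint's range is limited). The gripper opens to 85 mm and grips with 20 to 120 N. Pads are 22 mm wide; open, the fingers measure 114 mm over their backs; the gripper's body (76 mm by 85 mm) begins 54 mm behind the grasp point. The pads swing forward as they close: fully open they stand 13 mm farther back than shut.
Start: joints at [-1.311, 0.423, 1.63, -0, 1.089, -0.019], TCP at [0.172, -0.601, 0.248] pointing down, gripper open.
Joint ranges: [-3, 3], [-0.9, 2.11], [0.09, 2.58], [-1.31, 4.45], [0.11, 2.69], [-2.54, 2.54]. Speed limits (rad/s): [2.39, 2.39, 3.01, 3.14, 3.14, 3.14].

## Interface

Orientations are given as [roll, pitch, yaw] about the fixed x, y, z axes, in that order (R = Rz(yaw) Ry(pitch) Rx(roll)).
In Python, from cell import manip gives the robot as it stands. The module is installed in compiled form; this text tells all that it offers.
- The arm moves only by the tool arm_command, never from a script. Its argument "rows" is a list of rows, each a list of 7 numbers: the turn, a rotation vector about the tool's x, y, z in degrees, then the shift along the tool's x, y, z in mm, then the opening, from 0 (shut) to 1 (fully open). A call has 1 to 20 rows; each row shifts and turns the commanded pose from where the row before left it, along the tool's axes as they then stand; what a row does not reach is not made up. A row lasts 1/12 s, in which the tool goes at most 41.7 mm and 7.16 degrees, less where a joint would pass 70% of its speed; a pose out of reach is approached as far as the arm can. A call with a gripper value outside its range is refused whole. The fingers move at their own pace and stop on an object; the grip force is fixed at half the most. Time passes only in rows, so rows that do not move let the fingers close. It gives the time, the measured TCP pose, the force and the opening at its end, in the units of the state.
- manip.sense(): the state, without advancing time (a new reading comes with each control period).
- manip.capture(name): name is "scene" or "top" or "wrist"; returns the picture (480x640x3 uint8, red, green, blue); there is no depth.
- manip.calibration(name): a dict with "vertical_fov" (degrees; the focal length in pixels is half the picture's height over the tangent of half this angle, whatever the lens; pixels are square), "cx", "cy" (the principal point, pixels), "rvec" (rotation vector, rad) and "tvec" (3), from world to camera coordinates, as OpenCV has them; the wrist camera has in their place "hand_eye" (4x4, takes a point from camera to tool coordinates, whose origin is the TCP and whose axes are the flange's). Camera axes: x right, y down, z forward; pixel columns grow to the right and rows downward; lengths in m; the calibration is good to about 2 mm. A picture is of the moment at which its call begins: read the wrist's pose just before it. calibration takes no time and is no camera call.
- manip.hand_in(): hands the job in, once; it reports no verdict.
The state is a dict: "t": time; "joint_positions": joint angles; "joint_vel": joint speeds; "joint_efforts": joint torques, N m; "tcp_pos": TCP position; "ee_rot": TCP orientation; "contact_force": force on the tool from outside, world axes, zero at the start; "ft_torque": the same for the moment, N m; "gripper_width": finger opening in m.
Only numpy, scipy, OpenCV 4.12 (cv2) and the standard library are available. Lean on these libraries where they do the work, as an engineer would, in place of code of your own. Each camera call takes 0.05 s, during which the arm holds its last target.

## Working session

There is one attempt and no reset: what is moved stays moved. The work goes in short steps, Python scripts to look and compute and a tool call to move; the robot and the scene stay as the last step left them, time stands still between calls to the robot, and variables do not carry over. Pictures are saved under pics/ and viewed, and the job is handed in when it is done.

Besides the shell and the picture viewer there is one more tool, called after "Call:" as name([rows], argument=value, ...), one row to a line, values as JSON. arm_command: Moves the arm, as the interface text tells. Its arguments: {"type":"object","properties":{"rows":{"type":"array"}},"required":["rows"]}

```bash
mkdir -p pics; ls; python3 - <<'E'
from cell import manip
import cv2
s=manip.sense(); print(s)
for n in ("scene","top","wrist"):
    im=manip.capture(n); cv2.imwrite(f"pics/{n}0.png",im[:,:,::-1]); print(n,manip.calibration(n))
print(manip.tip_extent)
E
```

```text
pics
{'t': 0.0, 'joint_positions': array([-1.31100614e+00,  4.23838474e-01,  1.63072209e+00,  1.66133010e-05,
        1.08858806e+00, -1.89814808e-02]), 'joint_vel': array([ 0.00191536,  0.00201862,  0.00070513, -0.00044583, -0.00086756,
       -0.00034982]), 'joint_efforts': array([ 1.74810953e-03, -5.57382882e+01, -2.81744474e+01,  7.67422716e-05,
        7.30792992e-03, -9.62352203e-06]), 'tcp_pos': array([ 0.17188674, -0.60034271,  0.24753454]), 'ee_rot': array([-3.14003725e+00, -4.42370559e-05,  2.78763922e-01]), 'contact_force': array([ 0.01494608,  0.55739716, -0.0354519 ]), 'ft_torque': array([ 0.00200718, -0.00767473, -0.00973258]), 'gripper_width': 0.08512403125546067}
scene {'vertical_fov': 52.64048869275821, 'cx': 321.5947454668091, 'cy': 234.10589898148802, 'rvec': array([ 0.78609993,  2.45544675, -1.23207941]), 'tvec': array([ 0.4662839 , -0.08859334,  1.47893974])}
top {'vertical_fov': 47.25466706191851, 'cx': 313.86058212535613, 'cy': 243.52513148728875, 'rvec': array([ 2.1706286 , -2.17681747,  0.12248024]), 'tvec': array([-0.05192687,  0.5513763 ,  1.23627962])}
wrist {'vertical_fov': 67.32463437736975, 'cx': 318.08619823965256, 'cy': 240.4882631045035, 'hand_eye': array([[-2.06149405e-04, -9.58022579e-01, -2.86692684e-01,
         7.43131320e-02],
       [ 9.99999453e-01, -4.91386054e-04,  9.22973124e-04,
         2.89971265e-05],
       [-1.02510588e-03, -2.86692337e-01,  9.58022157e-01,
        -1.26681716e-01],
       [ 0.00000000e+00,  0.00000000e+00,  0.00000000e+00,
         1.00000000e+00]])}
0.017
```

View pics/scene0.png

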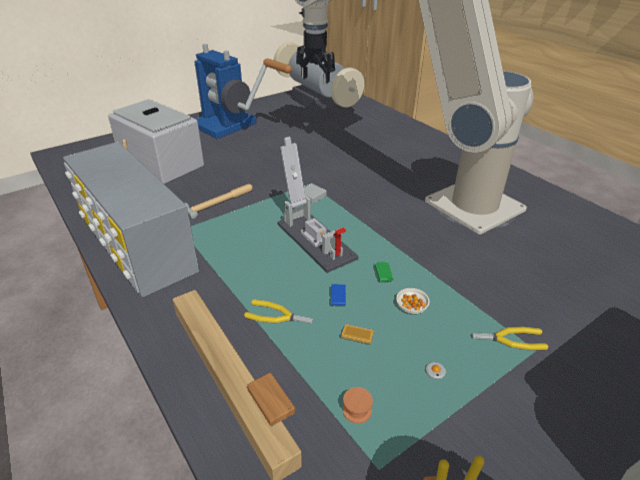

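View pics/top0.png

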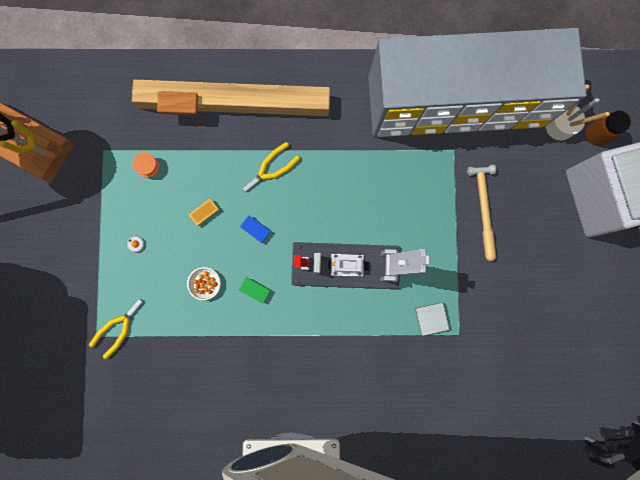

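View pics/wrist0.png

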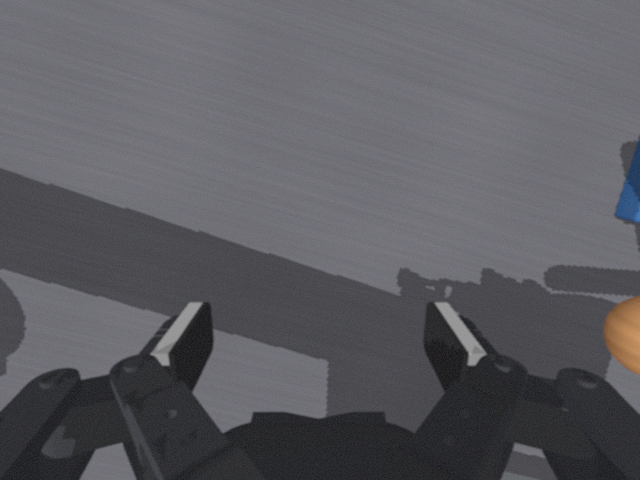

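The brass casting is at about (204,212) in the top view and (357,334) in the scene view. The jig is at about (345,265) in the top view, with the latch on the left and the leaf hinge on the right. The look-alikes are blue at (256,229) and green at (255,290). I'll write helpers and measure.

```bash
cat > h.py <<'E'
import numpy as np, cv2
from scipy.spatial.transform import Rotation as R
from cell import manip
def K(c):
    f=240/np.tan(np.radians(c['vertical_fov'])/2); return np.array([[f,0,c['cx']],[0,f,c['cy']],[0,0,1]])
def cam(name,s=None):
    c=manip.calibration(name); k=K(c)
    if name=='wrist':
        T=np.eye(4); T[:3,:3]=R.from_euler('xyz',s['ee_rot']).as_matrix(); T[:3,3]=s['tcp_pos']
        M=np.linalg.inv(T@c['hand_eye']); return k,M[:3,:3],M[:3,3]
    return k,R.from_rotvec(c['rvec']).as_matrix(),c['tvec']
def ray(C,uv):
    k,r,t=C; d=r.T@np.linalg.inv(k)@np.array([uv[0],uv[1],1.]); return -r.T@t,d/np.linalg.norm(d)
def onz(C,uv,z):
    o,d=ray(C,uv); return o+d*(z-o[2])/d[2]
def proj(C,p):
    k,r,t=C; q=k@(r@np.asarray(p)+t); return q[:2]/q[2]
def tri(C1,a,C2,b):
    o1,d1=ray(C1,a);o2,d2=ray(C2,b)
    s=np.linalg.lstsq(np.c_[d1,-d2],o2-o1,rcond=None)[0]
    p,q=o1+s[0]*d1,o2+s[1]*d2; return (p+q)/2,np.linalg.norm(p-q)
E
python3 - <<'E'
from h import *
np.set_printoptions(precision=4,suppress=True)
t=cv2.imread('pics/top0.png'); s=cv2.imread('pics/scene0.png')
Ct,Cs=cam('top'),cam('scene')
for n,im,b in(('t',t,(185,195,225,230)),('s',s,(335,320,380,350))):
    x0,y0,x1,y1=b
    hsv=cv2.cvtColor(im,cv2.COLOR_BGR2HSV)
    m=cv2.inRange(hsv,(8,90,90),(30,255,255)); mm=np.zeros_like(m); mm[y0:y1,x0:x1]=m[y0:y1,x0:x1]
    cs,_=cv2.findContours(mm,cv2.RETR_EXTERNAL,cv2.CHAIN_APPROX_NONE); c=max(cs,key=cv2.contourArea)
    r=cv2.minAreaRect(c); print(n,r,cv2.contourArea(c))
    C=Ct if n=='t' else Cs
    P=np.array([onz(C,p,0.016) for p in c[:,0,:]],np.float32); rr=cv2.minAreaRect((P[:,:2]*1000).astype(np.float32)); print(rr)
crop=cv2.resize(t[225:310,280:445],None,fx=4.8,fy=4.8,interpolation=cv2.INTER_CUBIC); cv2.imwrite('pics/jt.png',crop)
crop=cv2.resize(s[130:275,265:365],None,fx=4.1,fy=4.1,interpolation=cv2.INTER_CUBIC); cv2.imwrite('pics/js.png',crop)
E
```

```text
t ((203.34616088867188, 211.73077392578125), (14.734573364257812, 27.715030670166016), 52.12501525878906) 375.5
((627.822509765625, 204.47103881835938), (34.98131561279297, 64.26080322265625), 38.50611877441406)
s ((356.8567199707031, 333.62078857421875), (30.730802536010742, 14.016242980957031), 12.994616508483887) 377.0
((628.4154052734375, 203.93780517578125), (39.32590866088867, 64.60871124267578), 38.00474548339844)
```

View pics/jt.png

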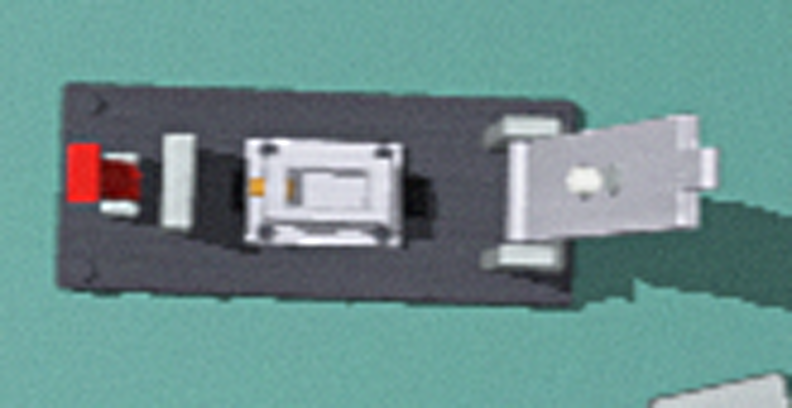

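View pics/js.png

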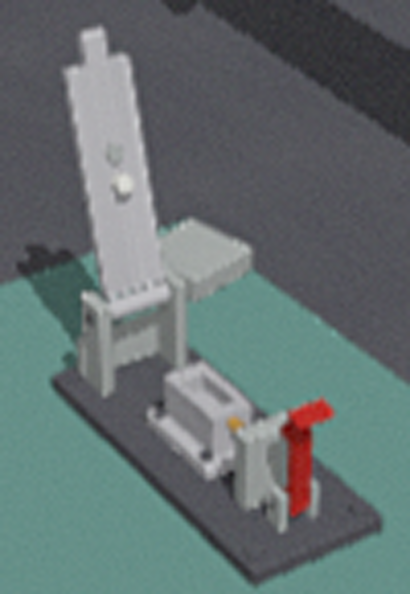

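```bash
python3 - <<'E'
from h import *
np.set_printoptions(precision=4,suppress=True)
Ct,Cs=cam('top'),cam('scene')
a=lambda x,y:(280+x/4.8,225+y/4.8)
b=lambda x,y:(265+x/4.1,130+y/4.1)
# base corners top face (z .016)
for n,p in dict(TL=(64,86),TR=(580,103),BR=(572,305),BL=(58,288)).items(): print(n,onz(Ct,a(*p),.016))
for n,p in dict(nTL=(248,141),nTR=(404,144),nBR=(402,244),nBL=(247,243)).items(): print(n,onz(Ct,a(*p),.056))
print('pocket',[onz(Ct,a(*p),.056)for p in((300,188),(370,188))])
print('casting',tri(Ct,(203.35,211.73),Cs,(356.86,333.6)))
# leaf: tongue end, end corners
print('tongue',tri(Ct,a(716,168),Cs,b(92,30)))
print('cornerA',tri(Ct,a(696,118),Cs,b(72,70)),tri(Ct,a(696,226),Cs,b(127,58)))
print('latchtop',tri(Ct,a(84,172),Cs,b(318,408)))
E
```

```text
TL [ 0.554  -0.0058  0.016 ]
TR [ 0.5452 -0.2563  0.016 ]
BR [ 0.4474 -0.2505  0.016 ]
BL [ 0.4563 -0.003   0.016 ]
nTL [ 0.5238 -0.0932  0.056 ]
nTR [ 0.5222 -0.1664  0.056 ]
nBR [ 0.4753 -0.1649  0.056 ]
nBL [ 0.476  -0.0924  0.056 ]
pocket [array([ 0.5016, -0.1174,  0.056 ]), array([ 0.5015, -0.1502,  0.056 ])]
casting (array([0.6281, 0.2042, 0.0159]), np.float64(0.0007563897292113567))
tongue (array([ 0.4954, -0.2684,  0.2532]), np.float64(0.0023844248335946334))
cornerA (array([ 0.5157, -0.2643,  0.233 ]), np.float64(0.005578603755922075)) (array([ 0.473 , -0.2645,  0.2292]), np.float64(0.004215307823987569))
latchtop (array([ 0.5039, -0.0159,  0.1091]), np.float64(0.004543899152955564))
```

Call:
arm_command([
  [0, 0, 0, 0, 0, -38, 1],
  [0, 0, 0, 0, 0, -38, 1],
  [0, 0, 0, 0, 0, -38, 1],
  [0, 0, 0, 0, 0, -38, 1],
  [0, 0, 0, 27.5, -27, 0, 1],
  [0, 0, 0, 27.5, -27, 0, 1],
  [0, 0, 0, 27.5, -27, 0, 1],
  [0, 0, 0, 27.5, -27, 0, 1],
  [0, 0, 0, 27.5, -27, 0, 1],
  [0, 0, 0, 27.5, -27, 0, 1],
  [0, 0, 0, 27.5, -27, 0, 1],
  [0, 0, 0, 27.5, -27, 0, 1],
  [0, 0, 0, 27.5, -27, 0, 1],
  [0, 0, 0, 27.5, -27, 0, 1],
  [0, 0, 0, 27.5, -27, 0, 1],
  [0, 0, 0, 27.5, -27, 0, 1],
  [0, 0, 0, 27.5, -27, 0, 1],
  [0, 0, 0, 27.5, -27, 0, 1],
  [0, 0, 0, 27.5, -27, 0, 1],
  [0, 0, 0, 27.5, -27, 0, 1],
])

```text
t: 1.82
tcp_pos: [0.4765, -0.0625, 0.4003]
ee_rot: [3.141, -0.0, 0.279]
contact_force: [1.7, -0.5, -0.0]
gripper_width: 0.0851
```

Call:
arm_command([
  [0, 0, 0, 27.5, -27, 0, 1],
  [0, 0, 0, 27.5, -27, 0, 1],
  [0, 0, 0, 27.5, -27, 0, 1],
  [0, 0, 0, 27.5, -27, 0, 1],
  [0, 0, 0, 27.5, -27, 0, 1],
  [0, 0, 0, 27.5, -27, 0, 1],
  [0, 0, 0, 27.5, -27, 0, 1],
  [0, 0, 0, 27.5, -27, 0, 1],
  [0, 0, -7, 0, 0, 22, 1],
  [0, 0, -7, 0, 0, 22, 1],
  [0, 0, -7, 0, 0, 22, 1],
  [0, 0, -7, 0, 0, 22, 1],
  [0, 0, -7, 0, 0, 22, 1],
  [0, 0, -7, 0, 0, 22, 1],
  [0, 0, -7, 0, 0, 22, 1],
  [0, 0, -7, 0, 0, 22, 1],
  [0, 0, -7, 0, 0, 22, 1],
  [0, 0, -7, 0, 0, 22, 1],
  [0, 0, -7, 0, 0, 22, 1],
  [0, 0, -7, 0, 0, 22, 1],
])

```text
t: 3.48
tcp_pos: [0.6279, 0.2037, 0.135]
ee_rot: [-3.141, 0.0, 1.751]
contact_force: [-0.4, 0.7, 0.0]
gripper_width: 0.0856
```

Call:
arm_command([
  [0, 0, -7, 0, 0, 0, 1],
  [0, 0, -7, 0, 0, 0, 1],
  [0, 0, -7, 0, 0, 0, 1],
  [0, 0, -7, 0, 0, 0, 1],
  [0, 0, 0, 0, 0, 0, 1],
  [0, 0, 0, 0, 0, 0, 1],
])

```text
t: 3.98
tcp_pos: [0.628, 0.2037, 0.136]
ee_rot: [-3.141, -0.0, 2.23]
contact_force: [0.5, -0.8, -1.3]
gripper_width: 0.0857
```

```bash
python3 - <<'E'
from h import *
np.set_printoptions(precision=4,suppress=True)
s=manip.sense(); im=manip.capture('wrist'); cv2.imwrite('pics/w1.png',im[:,:,::-1])
print(s['t'],s['tcp_pos'],s['ee_rot'],s['contact_force'])
np.save('w1.npy',np.r_[s['tcp_pos'],s['ee_rot']])
C=cam('wrist',s)
hsv=cv2.cvtColor(im,cv2.COLOR_RGB2HSV); m=cv2.inRange(hsv,(8,90,90),(30,255,255))
cs,_=cv2.findContours(m,cv2.RETR_EXTERNAL,cv2.CHAIN_APPROX_NONE)
for c in cs:
    if cv2.contourArea(c)>2000:
        print(cv2.minAreaRect(c))
        P=np.array([onz(C,p,0.020)[:2]*1000 for p in c[:,0,:]],np.float32); print(cv2.minAreaRect(P))
E
```

```text
3.9833 [0.628  0.2037 0.136 ] [-3.1411 -0.0002  2.2299] [ 0.5177 -0.7892 -1.3133]
((318.5, 237.0), (88.0, 49.0), 90.0)
((628.5687255859375, 205.36532592773438), (34.17093276977539, 64.35456848144531), 37.76004409790039)
((580.3863525390625, 184.13706970214844), (114.85018157958984, 85.83309936523438), 1.7899105548858643)
((743.5587158203125, 344.1964416503906), (76.55490112304688, 56.93598556518555), 21.084821701049805)
((104.90000915527344, 77.30001068115234), (80.9456558227539, 80.05123138427734), 63.43495178222656)
((460.1493835449219, 205.29200744628906), (53.62513732910156, 43.809730529785156), 61.48304748535156)
```

View pics/w1.png

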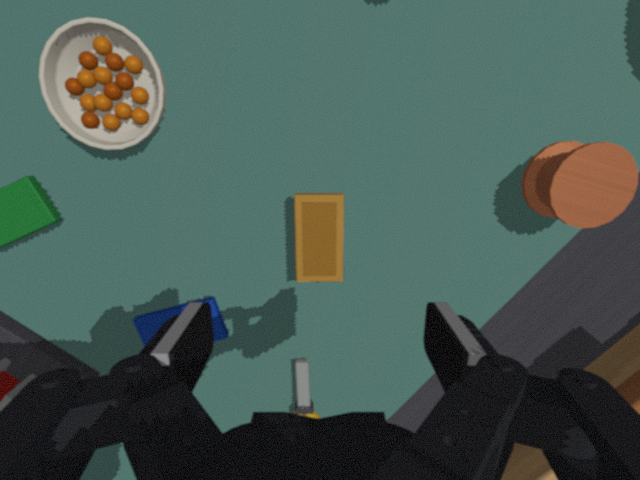

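The casting is centred at pixel (319,237), aligned with the jaws at (628.6, 205.4) mm. I'll narrow the jaws, go down and grip.

Call:
arm_command([
  [0, 0, 0, 0.5, 1, 0, 0.75],
  [0, 0, 0, 0, 0, 20, 0.75],
  [0, 0, 0, 0, 0, 25, 0.75],
  [0, 0, 0, 0, 0, 25, 0.75],
  [0, 0, 0, 0, 0, 20, 0.75],
  [0, 0, 0, 0, 0, 15, 0.75],
  [0, 0, 0, 0, 0, 11, 0.75],
  [0, 0, 0, 0, 0, 0, 0.75],
  [0, 0, 0, 0, 0, 0, 0.5],
  [0, 0, 0, 0, 0, 0, 0.45],
  [0, 0, 0, 0, 0, 0, 0.3],
  [0, 0, 0, 0, 0, 0, 0],
  [0, 0, 0, 0, 0, 0, 0],
  [0, 0, 0, 0, 0, 0, 0],
  [0, 0, 0, 0, 0, 0, 0],
])

```text
t: 5.28
tcp_pos: [0.6298, 0.2051, 0.0219]
ee_rot: [3.139, 0.001, 2.233]
contact_force: [-0.4, 0.9, 6.3]
gripper_width: 0.0326
```

Call:
arm_command([
  [0, 0, 0, 0, 0, -2, 0],
  [0, 0, 0, 0, 0, -10, 0],
  [0, 0, 0, 0, 0, -20, 0],
  [0, 0, 0, 0, 0, -30, 0],
  [0, 0, 0, 0, 0, -30, 0],
  [0, 0, 0, 0, 0, -30, 0],
  [0, 0, 0, 0, 0, -30, 0],
  [0, 0, 0, 0, 0, -10, 0],
  [0, 0, 0, 0, 0, 0, 0],
  [0, 0, 0, 0, 0, 0, 0],
])

```text
t: 6.12
tcp_pos: [0.6283, 0.2047, 0.1821]
ee_rot: [-3.142, -0.0, 2.234]
contact_force: [-0.6, -0.2, -2.4]
gripper_width: 0.032
```

```bash
python3 - <<'E'
from h import *
np.set_printoptions(precision=4,suppress=True)
s=manip.sense(); im=manip.capture('wrist'); cv2.imwrite('pics/w2.png',im[:,:,::-1])
print(s['t'],s['tcp_pos'],s['ee_rot'],s['contact_force'],s['gripper_width'])
s['tcp_pos']=np.zeros(3); s['ee_rot']=np.zeros(3); C=cam('wrist',s)
hsv=cv2.cvtColor(im,cv2.COLOR_RGB2HSV); m=cv2.inRange(hsv,(8,90,60),(30,255,255))
cs,_=cv2.findContours(m,cv2.RETR_EXTERNAL,cv2.CHAIN_APPROX_NONE)
for c in cs:
    if cv2.contourArea(c)>2000: print(cv2.boundingRect(c),cv2.minAreaRect(c))
for z in (0,.004,.008): print(z,[np.round(onz(C,p,z)*1000,1) for p in((318,275),(318,400))])
E
```

```text
6.1167 [0.6283 0.2047 0.1821] [-3.1416 -0.      2.2335] [-0.5967 -0.2419 -2.421 ] 0.03204692980995875
(514, 263, 126, 164) ((607.368896484375, 353.66070556640625), (98.53947448730469, 165.8401641845703), 49.51398849487305)
(274, 240, 90, 179) ((318.5, 329.0), (89.0, 178.0), 0.0)
(491, 141, 93, 73) ((536.9523315429688, 177.14382934570312), (92.08676147460938, 71.81269073486328), 2.385944128036499)
(106, 52, 69, 77) ((138.39926147460938, 86.23844909667969), (66.46773529052734, 67.58555603027344), 64.53665161132812)
0 [array([20.9,  1. ,  0. ]), array([-36.,   1.,   0.])]
0.004 [array([19.3,  1. ,  4. ]), array([-39.5,   1. ,   4. ])]
0.008 [array([17.6,  1. ,  8. ]), array([-42.9,   1. ,   8. ])]
```

View pics/w2.png

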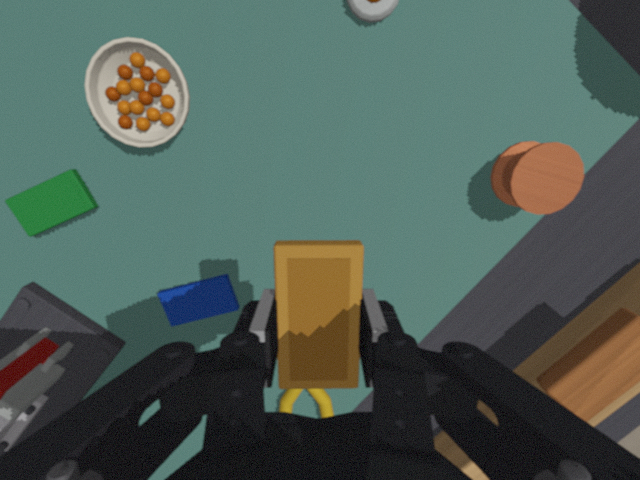

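The casting is held square. The plate outline runs from about (275,240) to (358,388). I'll work out its offset in the hand.

```bash
python3 - <<'E'
from h import *
np.set_printoptions(precision=1,suppress=True)
im=cv2.imread('pics/w2.png')
for c in (300,318,340): print([tuple(int(v) for v in im[r,c]) for r in range(234,256,2)],[tuple(int(v) for v in im[r,c]) for r in range(378,396,2)])
s=dict(tcp_pos=np.zeros(3),ee_rot=np.zeros(3)); C=cam('wrist',s)
for z in (0,.002,.004,.006):
  print(z,'front',proj(C,(.032,0,z)),proj(C,(.032,0,z+.008)),'back',proj(C,(-.032,0,z)),'w',proj(C,(.032,.017,z))-proj(C,(.032,-.017,z)),proj(C,(-.032,.017,z))-proj(C,(-.032,-.017,z)))
cv2.imwrite('pics/c2.png',cv2.resize(im[230:400,260:380],None,fx=3.5,fy=3.5,interpolation=cv2.INTER_NEAREST))
E
```

```text
[(122, 131, 98), (124, 131, 98), (124, 130, 91), (85, 107, 110), (41, 89, 120), (46, 98, 131), (63, 128, 166), (65, 133, 170), (62, 132, 169), (65, 133, 170), (65, 133, 172)] [(36, 71, 99), (31, 73, 100), (41, 85, 113), (44, 87, 113), (46, 85, 117), (38, 111, 137), (50, 150, 172), (85, 139, 152), (114, 130, 112)]
[(117, 126, 84), (121, 128, 93), (122, 127, 90), (80, 104, 107), (46, 91, 125), (45, 101, 133), (66, 130, 166), (63, 132, 169), (66, 132, 173), (60, 130, 167), (68, 136, 173)] [(28, 72, 97), (36, 76, 103), (40, 86, 113), (38, 83, 115), (40, 84, 113), (44, 122, 147), (54, 165, 190), (54, 165, 188), (53, 163, 187)]
[(124, 129, 94), (123, 130, 91), (122, 130, 90), (82, 108, 109), (45, 94, 123), (48, 100, 133), (70, 134, 171), (66, 133, 171), (67, 135, 172), (67, 135, 173), (68, 137, 171)] [(32, 67, 98), (36, 76, 106), (38, 85, 115), (30, 77, 108), (42, 84, 114), (91, 109, 100), (120, 131, 93), (120, 130, 96), (122, 132, 97)]
0 front [315.2 247.1] [315.3 240.8] back [315.6 392. ] w [92.1 -0. ] [80.9 -0. ]
0.002 front [315.2 245.4] [315.4 239.3] back [315.6 388.8] w [90.8 -0. ] [79.9 -0. ]
0.004 front [315.2 243.8] [315.4 237.9] back [315.6 385.6] w [89.5 -0. ] [78.9 -0. ]
0.006 front [315.3 242.3] [315.4 236.5] back [315.6 382.5] w [88.3 -0. ] [77.9 -0. ]
```

View pics/c2.png

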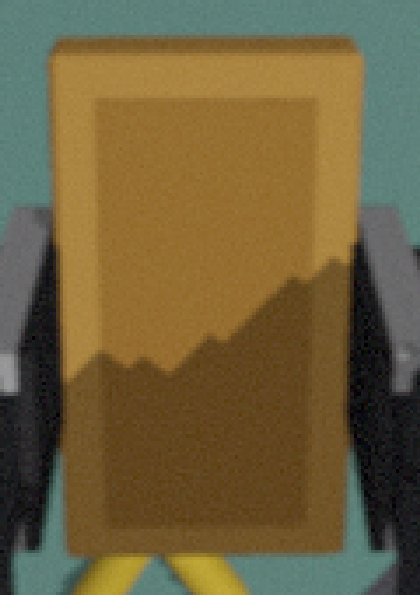

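Call:
arm_command([
  [0, 0, 6.5, 0, 0, -11, 0],
  [0, 0, 6.5, 0, 0, -11, 0],
  [0, 0, 6.5, 0, 0, -11, 0],
  [0, 0, 6.5, 0, 0, -11, 0],
  [0, 0, 7, 0, 0, -12, 0],
  [0, 0, 7, 0, 0, -12, 0],
  [0, 0, 0, -37.4, -11.5, 0, 0],
  [0, 0, 0, -37.4, -11.5, 0, 0],
  [0, 0, 0, -37.4, -11.5, 0, 0],
  [0, 0, 0, -37.4, -11.5, 0, 0],
  [0, 0, 0, -37.4, -11.5, 0, 0],
  [0, 0, 0, -37.4, -11.5, 0, 0],
  [0, 0, 0, -37.4, -11.5, 0, 0],
  [0, 0, 0, -37.4, -11.5, 0, 0],
  [0, 0, 0, -37.4, -11.5, 0, 0],
  [0, 0, 0, -37.4, -11.5, 0, 0],
  [0, 0, 0, 0, 0, 0, 0],
  [0, 0, 0, 0, 0, 0, 0],
])

```text
t: 7.67
tcp_pos: [0.4987, -0.1664, 0.2482]
ee_rot: [-3.138, -0.001, 1.531]
contact_force: [0.3, 0.3, -2.2]
gripper_width: 0.0326
```

```bash
python3 - <<'E'
from h import *
np.set_printoptions(precision=4,suppress=True)
s=manip.sense(); im=manip.capture('wrist'); cv2.imwrite('pics/w3.png',im[:,:,::-1])
print(s['t'],s['tcp_pos'],s['ee_rot'],s['contact_force'],s['gripper_width'])
np.save('w3.npy',np.r_[s['tcp_pos'],s['ee_rot']])
cv2.imwrite('pics/c3.png',cv2.resize(im[140:240,260:380,::-1],None,fx=6,fy=6,interpolation=cv2.INTER_CUBIC))
E
```

```text
7.6667 [ 0.4987 -0.1664  0.2482] [-3.1377 -0.0013  1.5314] [ 0.2973  0.2546 -2.1799] 0.032611979954715806
```

View pics/w3.png

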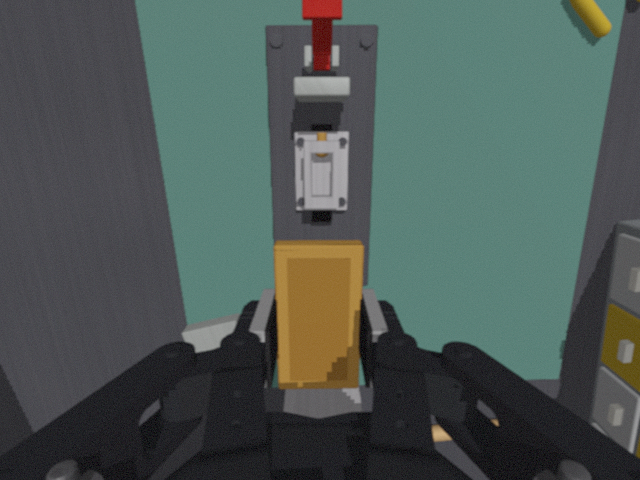

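View pics/c3.png

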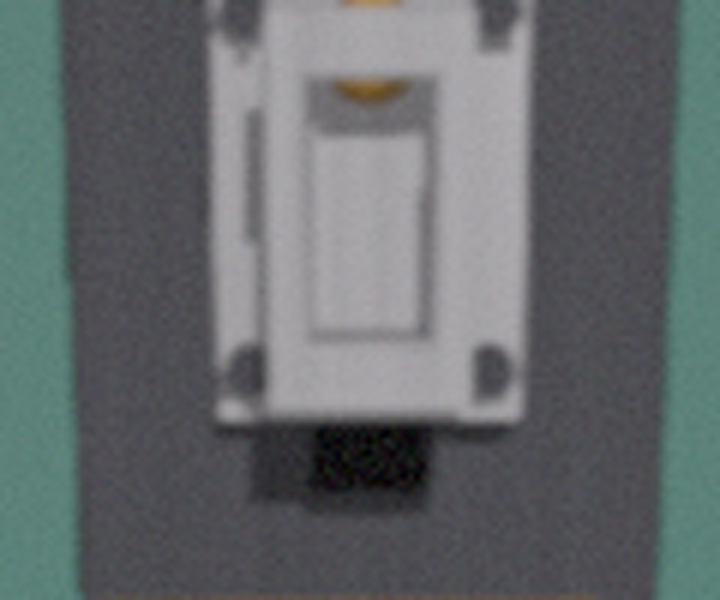

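```bash
python3 - <<'E'
from h import *
np.set_printoptions(precision=2,suppress=True)
w=np.load('w3.npy'); s=dict(tcp_pos=w[:3],ee_rot=w[3:]); C=cam('wrist',s)
f=lambda x,y:((x+.5)/6-.5+260,(y+.5)/6-.5+140)
c=[f(308,76),f(437,76),f(434,338),f(310,338)]
P=np.array([onz(C,p,.056) for p in c])*1000; print(P,P.mean(0))
print(np.linalg.norm(P[1]-P[0]),np.linalg.norm(P[2]-P[1]))
# base edges
im=cv2.imread('pics/w3.png')
g=cv2.cvtColor(im,cv2.COLOR_BGR2HSV)
m=cv2.inRange(g,(70,50,40),(95,255,255))
L=[];Rr=[]
for v in range(50,230,4):
    r=m[v]; 
    l=np.where(r[:322]>0)[0]; rr=np.where(r[322:]>0)[0]
    L.append(onz(C,(l.max()+.5,v),.016)*1000); Rr.append(onz(C,(322+rr.min()-.5,v),.016)*1000)
for E in(L,Rr):
    E=np.array(E); p=np.polyfit(E[:,1],E[:,0],1); print('slope',p[0],np.polyval(p,-129),'res',np.std(E[:,0]-np.polyval(p,E[:,1])))
R0=R.from_euler('xyz',s['ee_rot']).as_matrix()
print('tool delta pocket-TCP', R0.T@(P.mean(0)-w[:3]*1000))
print('casting center at home needs TCP xy=pocket; z=',60-0+6)
E
```

```text
[[ 495.46 -109.09   56.  ]
 [ 513.95 -109.82   56.  ]
 [ 512.43 -147.62   56.  ]
 [ 494.04 -146.9    56.  ]] [ 503.97 -128.36   56.  ]
18.504161542531417 37.82692241268588
slope 0.034873505906290396 454.1461849144862 res 0.32067314469511027
slope 0.03811686828526553 553.1948990827675 res 0.30341821619571013
tool delta pocket-TCP [ 37.96   4.49 192.19]
casting center at home needs TCP xy=pocket; z= 66
```

```bash
python3 - <<'E'
from h import *
np.set_printoptions(precision=5,suppress=True)
c=manip.calibration('wrist'); print(c)
print(manip.sense()['t'])
E
```

```text
{'vertical_fov': 67.32463437736975, 'cx': 318.08619823965256, 'cy': 240.4882631045035, 'hand_eye': array([[-0.00021, -0.95762, -0.28804,  0.07349],
       [ 1.     , -0.00046,  0.00082,  0.00111],
       [-0.00092, -0.28804,  0.95762, -0.12668],
       [ 0.     ,  0.     ,  0.     ,  1.     ]])}
7.7167
```

```bash
for i in 1 2 3; do python3 - <<'E'
from cell import manip
for _ in range(2): print(manip.calibration('wrist')['hand_eye'][:3,3]*1000, manip.calibration('top')['tvec'])
E
done
```

```text
[  73.48819594    1.10632838 -126.68492197] [-0.05192687  0.5513763   1.23627962]
[  73.48819594    1.10632838 -126.68492197] [-0.05192687  0.5513763   1.23627962]
[  73.48819594    1.10632838 -126.68492197] [-0.05192687  0.5513763   1.23627962]
[  73.48819594    1.10632838 -126.68492197] [-0.05192687  0.5513763   1.23627962]
[  73.48819594    1.10632838 -126.68492197] [-0.05192687  0.5513763   1.23627962]
[  73.48819594    1.10632838 -126.68492197] [-0.05192687  0.5513763   1.23627962]
```

Call:
arm_command([
  [0, 0, 0, 18, 1.2, 0, 0],
  [0, 0, 0, 19.8, 1.2, 0, 0],
  [0, 0, 0, 0, 0, 20, 0],
  [0, 0, 0, 0, 0, 30, 0],
  [0, 0, 0, 0, 0, 35, 0],
  [0, 0, 0, 0, 0, 35, 0],
  [0, 0, 0, 0, 0, 20, 0],
  [0, 0, 0, 0, 0, 10, 0],
  [0, 0, 0, 0, 0, 10, 0],
  [0, 0, 0, 0, 0, 0, 0],
  [0, 0, 0, 0, 0, 0, 0],
  [0, 0, 0, 0, 0, 0, 0],
])

```text
t: 8.72
tcp_pos: [0.5053, -0.1272, 0.0914]
ee_rot: [3.14, 0.0, 1.536]
contact_force: [-0.5, 0.8, -1.1]
gripper_width: 0.0326
```

```bash
cat > look.py <<'E'
import sys
from h import *
np.set_printoptions(precision=4,suppress=True)
n=sys.argv[1]; cams=sys.argv[2:]
s=manip.sense(); print(s['t'],s['tcp_pos'],s['ee_rot'],s['contact_force'],s['ft_torque'],s['gripper_width'])
for c in cams: cv2.imwrite(f'pics/{n}_{c}.png',manip.capture(c)[:,:,::-1])
E
python3 look.py d1 wrist scene; python3 -c "
import cv2; s=cv2.imread('pics/d1_scene.png'); cv2.imwrite('pics/d1_sc.png',cv2.resize(s[110:290,240:400],None,fx=3.3,fy=3.3,interpolation=cv2.INTER_CUBIC))"
```

```text
8.7167 [ 0.5053 -0.1272  0.0914] [3.1396 0.0004 1.5358] [-0.4616  0.7513 -1.053 ] [ 0.033  -0.0023  0.007 ] 0.03261941207497637
```

View pics/d1_wrist.png

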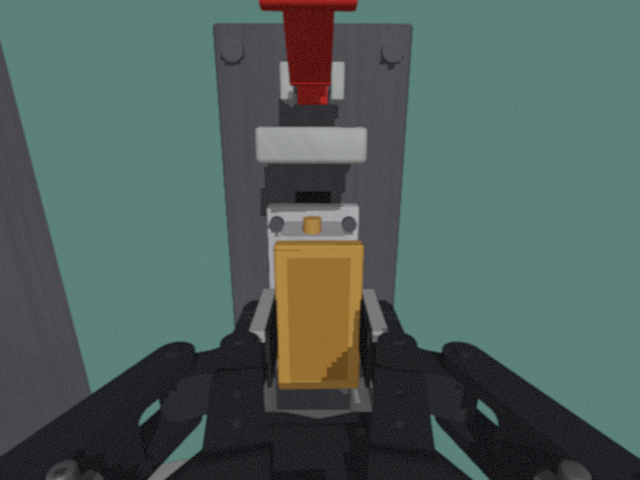

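View pics/d1_sc.png

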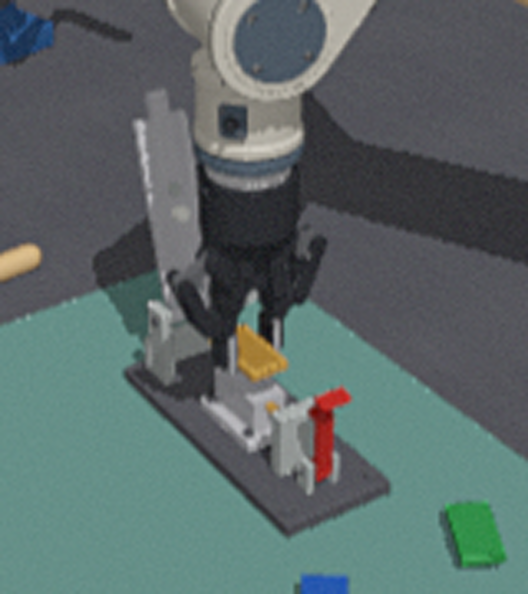

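```bash
python3 - <<'E'
from h import *
np.set_printoptions(precision=4,suppress=True)
s=dict(tcp_pos=np.array([.5053,-.1272,.0914]),ee_rot=np.array([3.1396,.0004,1.5358])); C=cam('wrist',s)
im=cv2.imread('pics/d1_wrist.png')
cv2.imwrite('pics/d1c.png',cv2.resize(im[195:275,255:375],None,fx=6,fy=6,interpolation=cv2.INTER_CUBIC))
for p,z in (((313,206),.026),((268,206),.026),((358,206),.026),((312,225),.048),((275,241),.0914-.010),((362,241),.0814),((275,246),.0894)): print(p,onz(C,p,z)*1000)
E
```

```text
(313, 206) [505.1913 -92.0043  26.    ]
(268, 206) [480.8737 -91.1338  26.    ]
(358, 206) [529.5267 -92.8754  26.    ]
(312, 225) [504.7425 -96.9797  48.    ]
(275, 241) [490.621  -94.4888  81.4   ]
(362, 241) [525.0675 -95.7322  81.4   ]
(275, 246) [491.5451 -94.0557  89.4   ]
```

View pics/d1c.png

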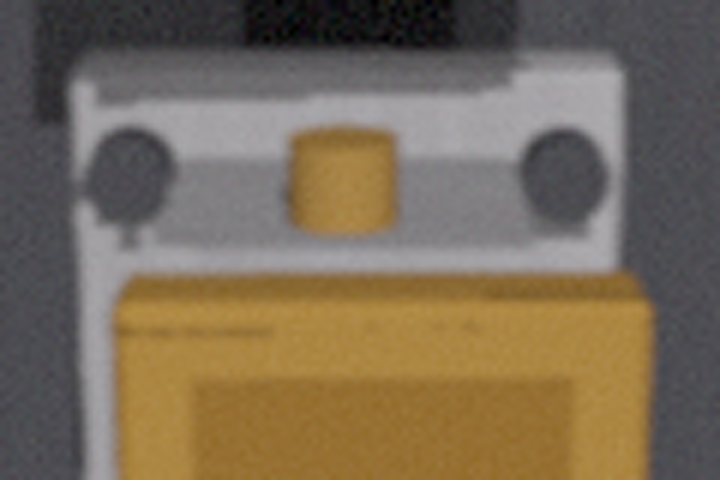

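Call:
arm_command([
  [0, 0, 0, -2.4, -2.8, 4, 0],
  [0, 0, 0, 0, 0, 5, 0],
  [0, 0, 0, 0, 0, 2, 0],
  [0, 0, 0, 0, 0, 1, 0],
  [0, 0, 0, 0, 0, 1, 0],
  [0, 0, 0, 0, 0, 1, 0],
  [0, 0, 0, 0, 0, 1, 0],
  [0, 0, 0, 0, 0, 0, 0],
  [0, 0, 0, 0, 0, 0, 0],
])

```text
t: 9.57
tcp_pos: [0.5014, -0.1295, 0.0753]
ee_rot: [-3.141, -0.0, 1.535]
contact_force: [0.4, 0.5, -1.3]
gripper_width: 0.032
```

Call:
arm_command([
  [0, 0, 0, 0, 0, 1, 0],
  [0, 0, 0, 0, 0, 1, 0],
  [0, 0, 0, 0, 0, 0, 0],
  [0, 0, 0, 0, 0, 0, 0],
])

```text
t: 9.9
tcp_pos: [0.5014, -0.1295, 0.0733]
ee_rot: [3.142, 0.0, 1.536]
contact_force: [0.7, 0.6, -1.8]
gripper_width: 0.0322
```

Call:
arm_command([
  [0, 0, 0, 0, 0, 1, 0],
  [0, 0, 0, 0, 0, 1, 0],
  [0, 0, 0, 0, 0, 0, 0],
  [0, 0, 0, 0, 0, 0, 0],
])

```text
t: 10.23
tcp_pos: [0.5016, -0.1298, 0.0714]
ee_rot: [3.141, 0.0, 1.535]
contact_force: [0.4, -3.2, -0.8]
gripper_width: 0.0324
```

Call:
arm_command([
  [0, 0, 0, -0.5, 0, 0, 0],
  [0, 0, 0, 0, 0, 1, 0],
  [0, 0, 0, 0, 0, 1, 0],
  [0, 0, 0, 0, 0, 0, 0],
  [0, 0, 0, 0, 0, 0, 0],
])

```text
t: 10.65
tcp_pos: [0.5014, -0.1301, 0.0692]
ee_rot: [3.142, 0.0, 1.535]
contact_force: [0.2, -3.6, -0.4]
gripper_width: 0.0327
```

Call:
arm_command([
  [0, 0, 0, -0.5, 0, 0, 0],
  [0, 0, 0, 0, 0, 1, 0],
  [0, 0, 0, 0, 0, 1, 0],
  [0, 0, 0, 0, 0, 0, 0],
  [0, 0, 0, 0, 0, 0, 0],
])

```text
t: 11.07
tcp_pos: [0.5014, -0.1305, 0.0671]
ee_rot: [-3.142, 0.0, 1.535]
contact_force: [1.0, -4.0, -2.1]
gripper_width: 0.0323
```

```bash
python3 look.py d2 wrist scene; python3 -c "
import cv2; s=cv2.imread('pics/d2_scene.png'); cv2.imwrite('pics/d2_sc.png',cv2.resize(s[190:270,280:360],None,fx=7,fy=7,interpolation=cv2.INTER_CUBIC))
s=cv2.imread('pics/d2_wrist.png'); cv2.imwrite('pics/d2_wc.png',cv2.resize(s[180:400,230:400],None,fx=2.7,fy=2.7,interpolation=cv2.INTER_CUBIC))"
```

```text
11.0667 [ 0.5014 -0.1305  0.0671] [-3.1416  0.      1.5354] [ 0.9851 -4.0332 -2.1377] [-0.6958 -0.1972  0.0057] 0.032327969090688746
```

View pics/d2_sc.png

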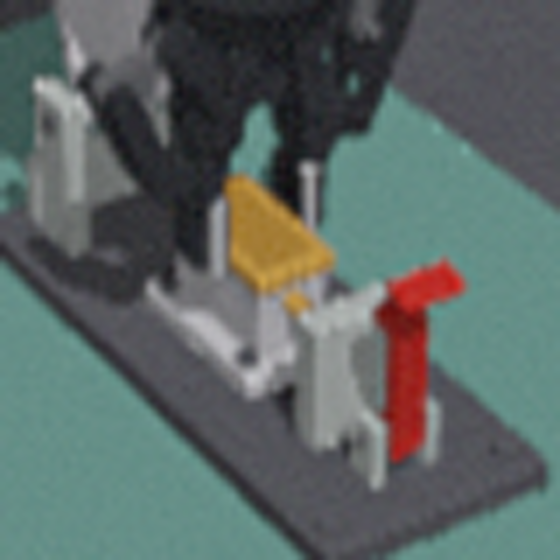

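View pics/d2_wc.png

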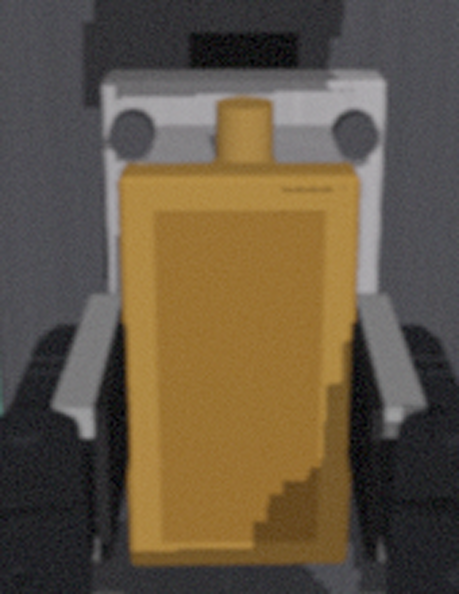

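The casting is in the pocket and square in the jaws, with the plate about 1 mm proud and the plunger pushing it along −y. I'll carry on down.

Call:
arm_command([
  [0, 0, 0, 0, 0, 1, 0],
  [0, 0, 0, 0, 0, 0, 0],
  [0, 0, 0, 0, 0, 1, 0],
  [0, 0, 0, 0, 0, 0, 0],
  [0, 0, 0, 0, 0, 0, 0],
])

```text
t: 11.58
tcp_pos: [0.5014, -0.1306, 0.066]
ee_rot: [3.141, 0.0, 1.535]
contact_force: [-2.0, -2.7, 7.6]
gripper_width: 0.0322
```

Call:
arm_command([
  [0, 0, 0, 0, 0, 1, 0],
  [0, 0, 0, 0, 0, 0, 0],
  [0, 0, 0, 0, 0, 1, 0],
  [0, 0, 0, 0, 0, 0, 0],
  [0, 0, 0, 0, 0, 0, 0],
])

```text
t: 12.0
tcp_pos: [0.5015, -0.1306, 0.0657]
ee_rot: [3.141, 0.0, 1.535]
contact_force: [-9.1, -0.6, 30.1]
gripper_width: 0.0323
```

Call:
arm_command([
  [0, 0, 0, 0, 0, -1.5, 0],
  [0, 0, 0, 0, 0, 0, 0],
  [0, 0, 0, 0, 0, 0, 0.6],
  [0, 0, 0, 0, 0, 0, 0.7],
  [0, 0, 0, 0, 0, 0, 0.75],
  [0, 0, 0, 0, 0, 0, 0.75],
  [0, 0, 0, 0, 0, 0, 0.75],
])

```text
t: 12.58
tcp_pos: [0.5011, -0.1303, 0.0645]
ee_rot: [-3.141, -0.0, 1.535]
contact_force: [0.7, 0.9, 0.4]
gripper_width: 0.0642
```

```bash
python3 look.py d3 wrist scene; python3 -c "
import cv2; s=cv2.imread('pics/d3_scene.png'); cv2.imwrite('pics/d3_sc.png',cv2.resize(s[190:270,280:360],None,fx=7,fy=7,interpolation=cv2.INTER_CUBIC))
s=cv2.imread('pics/d3_wrist.png'); cv2.imwrite('pics/d3_wc.png',cv2.resize(s[180:400,230:400],None,fx=2.7,fy=2.7,interpolation=cv2.INTER_CUBIC))"
```

```text
12.5833 [ 0.5011 -0.1303  0.0645] [-3.1409 -0.0003  1.5355] [0.656  0.9407 0.4486] [ 0.0729 -0.0018  0.0353] 0.064219011436355
```

View pics/d3_sc.png

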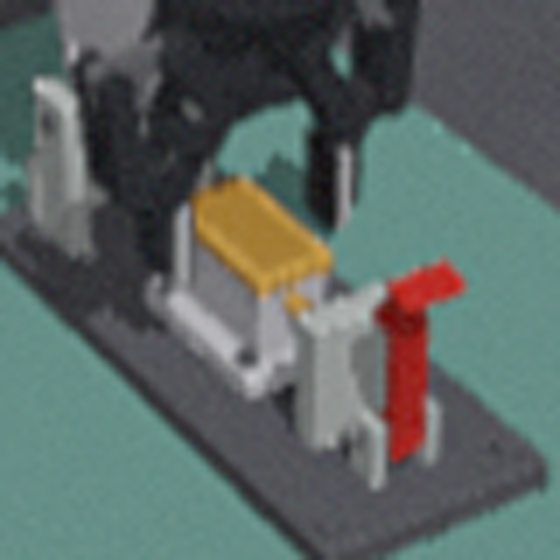

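View pics/d3_wc.png

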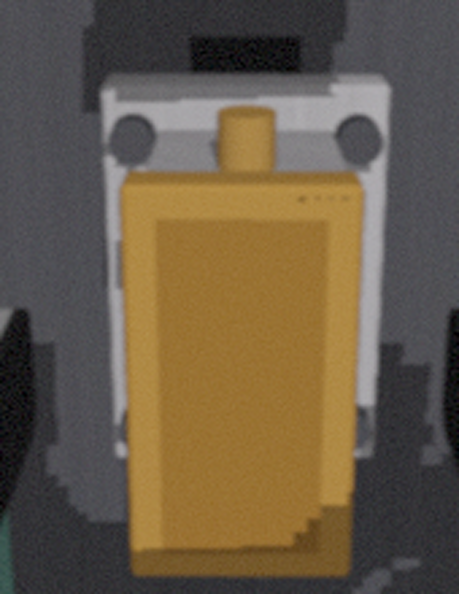

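Call:
arm_command([
  [0, 0, 0, 0, 0, -10, 0.75],
  [0, 0, 0, 0, 0, -20, 0.75],
  [0, 0, 0, 0, 0, -20, 0.75],
  [0, 0, 0, 0, 0, -20, 0.75],
  [0, 0, 0, 0, 0, 0, 0.75],
  [0, 0, 0, 0, 0, 0, 0.75],
])

```text
t: 13.18
tcp_pos: [0.5022, -0.1308, 0.1364]
ee_rot: [3.139, 0.001, 1.535]
contact_force: [0.2, -0.3, -0.6]
gripper_width: 0.064
```

```bash
python3 look.py d4 wrist scene top; python3 - <<'E'
from h import *
np.set_printoptions(precision=2,suppress=True)
s=manip.sense(); C=cam('wrist',s)
im=cv2.imread('pics/d4_wrist.png'); m=cv2.inRange(cv2.cvtColor(im,cv2.COLOR_BGR2HSV),(8,90,60),(30,255,255)); 
cs,_=cv2.findContours(m,cv2.RETR_EXTERNAL,cv2.CHAIN_APPROX_NONE)
for c in cs:
    if cv2.contourArea(c)>2000:
        print(cv2.boundingRect(c))
        for z in (.060,.064,.068): 
            P=np.array([onz(C,p,z)[:2]*1000 for p in c[:,0,:]],np.float32); print(z,cv2.minAreaRect(P))
cv2.imwrite('pics/d4_wc.png',cv2.resize(im[130:360,230:400],None,fx=2.6,fy=2.6,interpolation=cv2.INTER_CUBIC))
s=cv2.imread('pics/d4_scene.png'); cv2.imwrite('pics/d4_sc.png',cv2.resize(s[190:270,280:360],None,fx=7,fy=7,interpolation=cv2.INTER_CUBIC))
E
```

```text
13.1833 [ 0.5022 -0.1308  0.1364] [3.1386 0.0007 1.5354] [ 0.1515 -0.2855 -0.6404] [-0.0227 -0.0152  0.0211] 0.06403069801685822
(287, 191, 60, 121)
0.06 ((500.66864013671875, -125.6573257446289), (74.54434204101562, 35.0753173828125), 88.5483169555664)
0.064 ((500.7470703125, -124.29119110107422), (73.0605697631836, 34.37718963623047), 88.54841613769531)
0.068 ((500.8254089355469, -122.9250259399414), (71.57674407958984, 33.67900085449219), 88.5483627319336)
```

View pics/d4_wc.png

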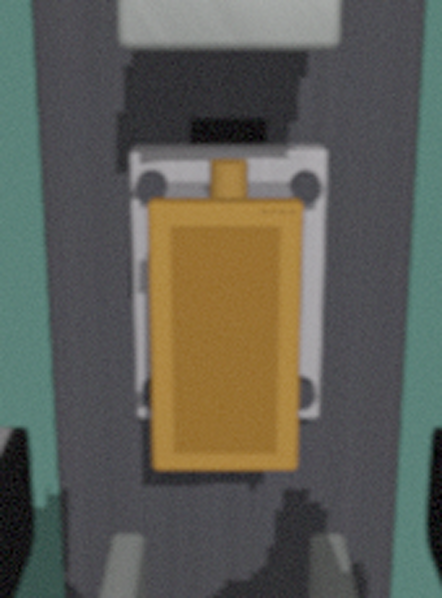

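View pics/d4_sc.png

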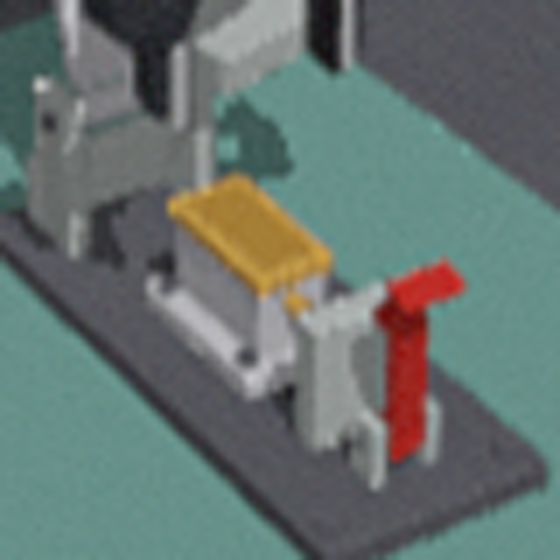

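The plate sits with no visible gap on the pedestal. As a check, I'll press gently on its middle with shut fingers.

Call:
arm_command([
  [0, 0, 0, 0, 0, 0, 0.2],
  [0, 0, 0, 0, 0, 0, 0],
  [0, 0, 0, 0, 0, 0, 0],
  [0, 0, 0, 0, 0, 10, 0],
  [0, 0, 0, 0, 0, 20, 0],
  [0, 0, 0, 0, 0, 13, 0],
  [0, 0, 0, 0, 0, 5, 0],
  [0, 0, 0, 0, 0, 2, 0],
  [0, 0, 0, 0, 0, 1, 0],
  [0, 0, 0, 0, 0, 1, 0],
  [0, 0, 0, 0, 0, 0, 0],
  [0, 0, 0, 0, 0, 0, 0],
])

```text
t: 14.33
tcp_pos: [0.5017, -0.1307, 0.0834]
ee_rot: [3.141, 0.0, 1.535]
contact_force: [0.2, 0.3, -0.6]
gripper_width: -0.0002
```

Call:
arm_command([
  [0, 0, 0, 0, 0, 1, 0],
  [0, 0, 0, 0, 0, 1, 0],
  [0, 0, 0, 0, 0, 0, 0],
  [0, 0, 0, 0, 0, 1, 0],
  [0, 0, 0, 0, 0, 0, 0],
])

```text
t: 14.75
tcp_pos: [0.5017, -0.1306, 0.081]
ee_rot: [3.141, 0.0, 1.535]
contact_force: [-2.7, 0.0, 12.7]
gripper_width: -0.0001
```

Call:
arm_command([
  [0, 0, 0, 0, 0, 0.8, 0],
  [0, 0, 0, 0, 0, 0, 0],
  [0, 0, 0, 0, 0, 0, 0],
])

```text
t: 15.0
tcp_pos: [0.5017, -0.1307, 0.0809]
ee_rot: [3.141, 0.0, 1.535]
contact_force: [-6.3, 2.4, 22.4]
gripper_width: 0.0
```

That was a hard stop with the plate top at 63.9 mm, the expected home height, so the casting is down. Next I'll go up, over and behind the leaf.

Call:
arm_command([
  [0, 0, 0, 0, 0, -5, 0],
  [0, 0, 0, 0, 0, -25, 0],
  [0, 0, 0, 0, 0, -38, 0],
  [0, 0, 0, 0, 0, -38, 0],
  [0, 0, 0, 0, 0, -38, 0],
  [0, 0, 0, 0, 0, -38, 0],
  [0, 0, 0, 0, 0, -38, 0],
  [0, 0, 0, 0, 0, 0, 0],
  [0, 0, 0, -40, 0, 0, 0],
  [0, 0, 0, -40, 0, 0, 0],
  [0, 0, 0, -40, 0, 0, 0],
  [0, 0, 0, -40, 0, 0, 0],
  [0, 0, 0, -40, 0, 0, 0],
  [0, 0, 0, 0, 0, 0, 0],
])

```text
t: 16.17
tcp_pos: [0.4938, -0.3365, 0.2988]
ee_rot: [3.141, 0.003, 1.531]
contact_force: [-0.9, 0.8, -0.4]
gripper_width: 0.0003
```

```bash
python3 look.py e1 scene top wrist; python3 - <<'E'
import cv2
s=cv2.imread('pics/e1_scene.png'); cv2.imwrite('pics/e1_sc.png',cv2.resize(s[60:270,220:380],None,fx=2.8,fy=2.8,interpolation=cv2.INTER_CUBIC))
s=cv2.imread('pics/e1_top.png'); cv2.imwrite('pics/e1_tc.png',cv2.resize(s[225:310,280:460],None,fx=4.4,fy=4.4,interpolation=cv2.INTER_CUBIC))
E
```

```text
16.1667 [ 0.4938 -0.3365  0.2988] [3.1406 0.0029 1.5314] [-0.949   0.7794 -0.3773] [ 0.0267  0.0677 -0.0651] 0.00029547763994293945
```

View pics/e1_sc.png

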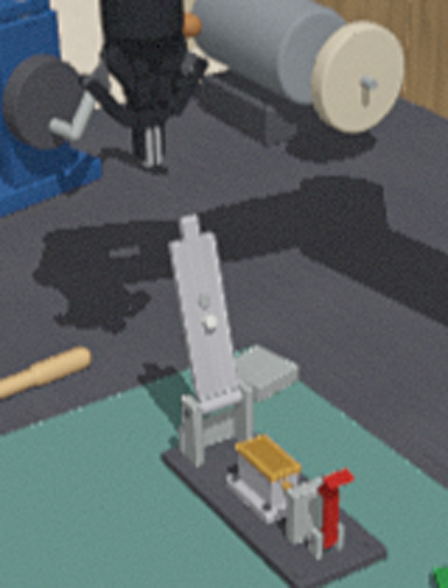

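View pics/e1_tc.png

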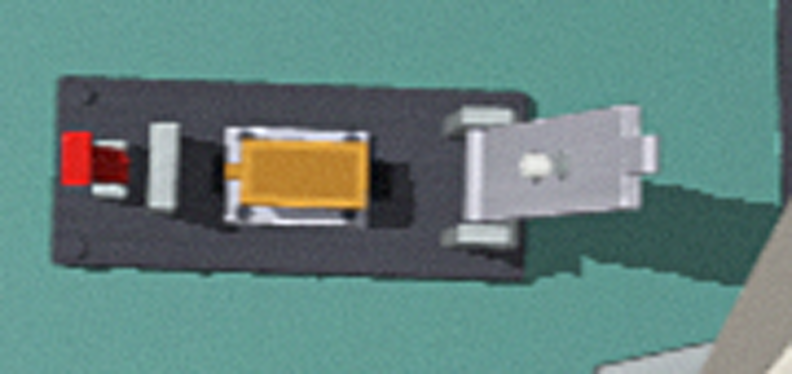

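View pics/e1_wrist.png

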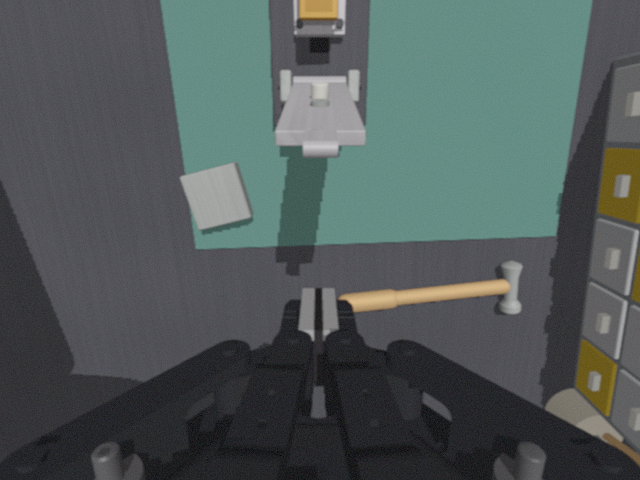

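The casting is flat in the nest and the leaf hasn't moved. The fingers at (319,310) line up with the leaf's middle at (320,140). I'll tilt the tool and drop behind the thumb area.

Call:
arm_command([
  [0, 7, 0, 0, 0, 0, 0],
  [0, 7, 0, 0, 0, 0, 0],
  [0, 7, 0, 0, 0, 0, 0],
  [0, 7, 0, 0, 0, 0, 0],
  [0, 7, 0, 0, 0, 0, 0],
  [0, 0, 0, -7, 0, 26, 0],
  [0, 0, 0, -7, 0, 26, 0],
  [0, 0, 0, -7, 0, 26, 0],
  [0, 0, 0, 0, 0, 0, 0],
  [0, 0, 0, 0, 0, 0, 0],
])

```text
t: 17.15
tcp_pos: [0.4951, -0.3009, 0.2226]
ee_rot: [-3.139, -0.613, 1.536]
contact_force: [1.0, 0.7, 0.1]
gripper_width: 0.0003
```

```bash
python3 look.py e2 scene wrist; python3 - <<'E'
import cv2
s=cv2.imread('pics/e2_scene.png'); cv2.imwrite('pics/e2_sc.png',cv2.resize(s[60:270,220:380],None,fx=2.8,fy=2.8,interpolation=cv2.INTER_CUBIC))
E
```

```text
17.15 [ 0.4951 -0.3009  0.2226] [-3.1385 -0.6132  1.5358] [0.9741 0.6537 0.055 ] [-0.287   0.0333  0.0463] 0.00029677082152409844
```

View pics/e2_sc.png

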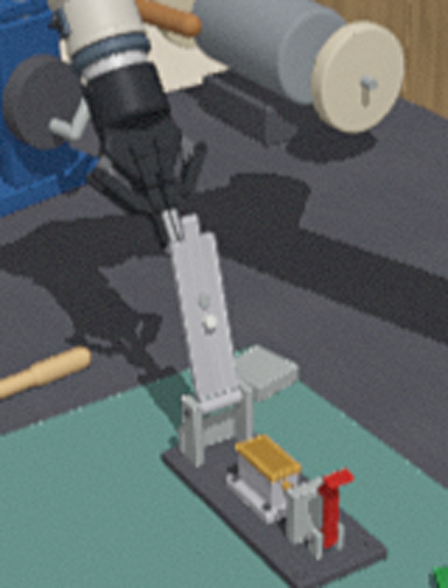

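View pics/e2_wrist.png

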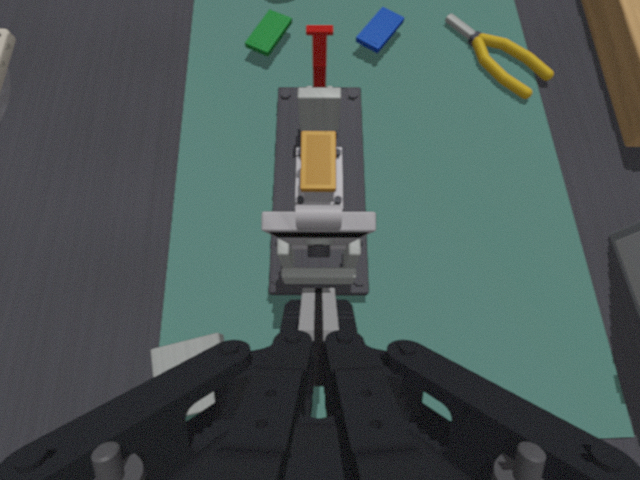

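```bash
python3 - <<'E'
import numpy as np
H=np.array([-213.9,76.])
def tcp(th,a):
    P=H+146*np.array([np.cos(th),np.sin(th)])+4*np.array([-np.sin(th),np.cos(th)])
    x=np.array([np.cos(a),np.sin(a)]); z=np.array([np.sin(a),-np.cos(a)])
    k=np.clip((th-a)/0.1,-1,1)*11
    return P-k*x-17*z,x,z
a0=np.radians(35); prev=np.array([-300.9,222.6]); pa=a0
for th in np.r_[1.87,np.arange(1.8,-0.01,-0.1),0]:
    a=min(a0,max(th-0.1,0)); t,x,z=tcp(th,a)
    d=t-prev; xp=np.array([np.cos(pa),np.sin(pa)]); zp=np.array([np.sin(pa),-np.cos(pa)])
    print(f"{th:.2f} tilt {np.degrees(a):.1f} tcp {t.round(1)}  dry {np.degrees(a-pa):.1f} dx {d@xp:.1f} dz {d@zp:.1f}"); prev=t; pa=a
E
```

```text
1.87 tilt 35.0 tcp [-279.5  222. ]  dry 0.0 dx 17.1 dz 12.8
1.80 tilt 35.0 tcp [-269.7  224.9]  dry 0.0 dx 9.7 dz 3.2
1.70 tilt 35.0 tcp [-255.4  227.9]  dry 0.0 dx 13.4 dz 5.7
1.60 tilt 35.0 tcp [-240.9  229.4]  dry 0.0 dx 12.8 dz 7.1
1.50 tilt 35.0 tcp [-226.3  229.5]  dry 0.0 dx 12.0 dz 8.3
1.40 tilt 35.0 tcp [-211.8  228.2]  dry 0.0 dx 11.1 dz 9.5
1.30 tilt 35.0 tcp [-197.5  225.4]  dry 0.0 dx 10.1 dz 10.5
1.20 tilt 35.0 tcp [-183.5  221.1]  dry 0.0 dx 9.0 dz 11.5
1.10 tilt 35.0 tcp [-170.   215.5]  dry 0.0 dx 7.8 dz 12.3
1.00 tilt 35.0 tcp [-157.1  208.6]  dry 0.0 dx 6.6 dz 13.0
0.90 tilt 35.0 tcp [-145.   200.5]  dry 0.0 dx 5.2 dz 13.6
0.80 tilt 35.0 tcp [-133.8  191.1]  dry 0.0 dx 3.8 dz 14.1
0.70 tilt 34.4 tcp [-123.5  180.9]  dry -0.6 dx 2.6 dz 14.3
0.60 tilt 28.6 tcp [-113.5  171.4]  dry -5.7 dx 2.9 dz 13.5
0.50 tilt 22.9 tcp [-104.4  160.9]  dry -5.7 dx 2.9 dz 13.5
0.40 tilt 17.2 tcp [-96.5 149.5]  dry -5.7 dx 2.9 dz 13.5
0.30 tilt 11.5 tcp [-89.8 137.4]  dry -5.7 dx 2.9 dz 13.5
0.20 tilt 5.7 tcp [-84.2 124.7]  dry -5.7 dx 2.9 dz 13.5
0.10 tilt 0.0 tcp [-80.  111.6]  dry -5.7 dx 2.9 dz 13.5
-0.00 tilt 0.0 tcp [-67.9  97. ]  dry 0.0 dx 12.1 dz 14.6
0.00 tilt 0.0 tcp [-67.9  97. ]  dry 0.0 dx -0.0 dz -0.0
```

Call:
arm_command([
  [0, 0, 0, 6, 0, 4.5, 0],
  [0, 0, 0, 6, 0, 4.5, 0],
  [0, 0, 0, 5, 0, 4, 0],
  [0, 0, 0, 5, 0, 1.5, 0],
  [0, 0, 0, 4.7, 0, 1.7, 0],
  [0, 0, 0, 6.7, 0, 2.8, 0],
  [0, 0, 0, 6.7, 0, 2.9, 0],
  [0, 0, 0, 0, 0, 0, 0],
])

```text
t: 17.92
tcp_pos: [0.4969, -0.2562, 0.2286]
ee_rot: [3.142, -0.611, 1.536]
contact_force: [0.7, 0.2, -0.3]
gripper_width: -0.0
```

```bash
python3 look.py e3 scene; python3 - <<'E'
import cv2
s=cv2.imread('pics/e3_scene.png'); cv2.imwrite('pics/e3_sc.png',cv2.resize(s[60:270,220:380],None,fx=2.8,fy=2.8,interpolation=cv2.INTER_CUBIC))
E
```

```text
17.9167 [ 0.4969 -0.2562  0.2286] [ 3.1415 -0.6114  1.5362] [ 0.6958  0.1691 -0.2778] [-0.2835 -0.0432  0.0265] -7.854190868263241e-06
```

View pics/e3_sc.png

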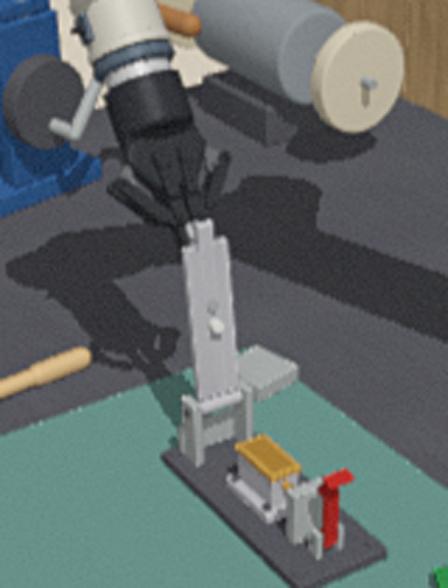

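The fingers are behind the leaf and it's moving (tongue now at crop (205,228)), under light force. I'll continue the swing.

Call:
arm_command([
  [0, 0, 0, 6.4, 0, 3.5, 0],
  [0, 0, 0, 6.4, 0, 3.6, 0],
  [0, 0, 0, 6, 0, 4.1, 0],
  [0, 0, 0, 6, 0, 4.2, 0],
  [0, 0, 0, 5.5, 0, 4.7, 0],
  [0, 0, 0, 5.6, 0, 4.8, 0],
  [0, 0, 0, 5, 0, 5.2, 0],
  [0, 0, 0, 5.1, 0, 5.3, 0],
  [0, 0, 0, 4.5, 0, 5.7, 0],
  [0, 0, 0, 4.5, 0, 5.8, 0],
  [0, 0, 0, 3.9, 0, 6.1, 0],
  [0, 0, 0, 3.9, 0, 6.2, 0],
  [0, 0, 0, 0, 0, 0, 0],
])

```text
t: 19.05
tcp_pos: [0.4993, -0.1706, 0.215]
ee_rot: [-3.14, -0.612, 1.535]
contact_force: [1.0, 0.2, -0.2]
gripper_width: 0.0002
```

```bash
python3 look.py e4 scene wrist; python3 - <<'E'
import cv2
s=cv2.imread('pics/e4_scene.png'); cv2.imwrite('pics/e4_sc.png',cv2.resize(s[60:270,220:380],None,fx=2.8,fy=2.8,interpolation=cv2.INTER_CUBIC))
E
```

```text
19.05 [ 0.4993 -0.1706  0.215 ] [-3.1395 -0.6121  1.5353] [ 0.9623  0.214  -0.172 ] [-0.2855 -0.0385  0.0042] 0.0001770049765595763
```

View pics/e4_sc.png

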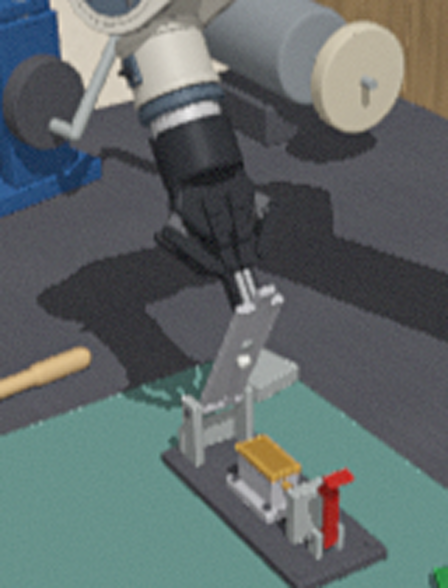

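View pics/e4_wrist.png

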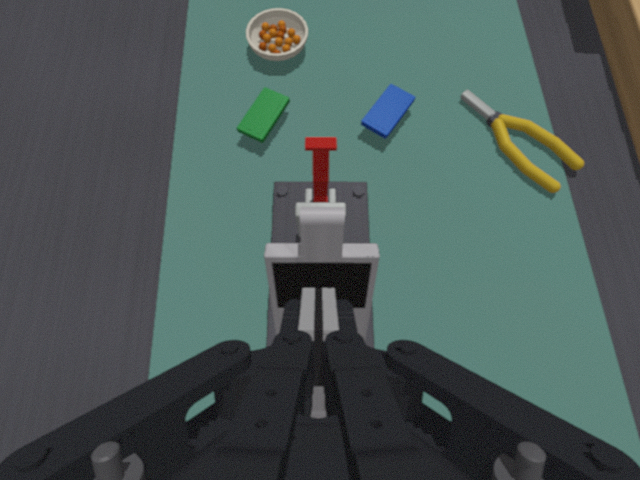

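The leaf is following the fingers, which rest on the black rubber at (320,290), and the casting still looks flat. I'll continue down.

Call:
arm_command([
  [0, 0, 0, 3.3, 0, 6.5, 0],
  [0, 0, 0, 3.3, 0, 6.5, 0],
  [0, 0, 0, 2.6, 0, 6.8, 0],
  [0, 0, 0, 2.6, 0, 6.8, 0],
  [0, 0, 0, 1.9, 0, 7, 0],
  [0, 0, 0, 1.9, 0, 7.1, 0],
  [0, 0, 0, 1.3, 0, 7.1, 0],
  [0, -0.6, 0, 1.3, 0, 7.2, 0],
  [0, -2.8, 0, 1.4, 0, 6.7, 0],
  [0, -2.8, 0, 1.5, 0, 6.8, 0],
  [0, -2.9, 0, 1.4, 0, 6.7, 0],
  [0, -2.9, 0, 1.5, 0, 6.8, 0],
  [0, 0, 0, 0, 0, 0, 0],
])

```text
t: 20.23
tcp_pos: [0.5014, -0.1052, 0.1601]
ee_rot: [-3.14, -0.4, 1.537]
contact_force: [-0.1, 1.1, -0.4]
gripper_width: -0.0001
```

```bash
python3 look.py e5 scene; python3 - <<'E'
import cv2
s=cv2.imread('pics/e5_scene.png'); cv2.imwrite('pics/e5_sc.png',cv2.resize(s[100:270,240:380],None,fx=3.5,fy=3.5,interpolation=cv2.INTER_CUBIC))
E
```

```text
20.2333 [ 0.5014 -0.1052  0.1601] [-3.1402 -0.4002  1.5372] [-0.0986  1.0586 -0.4217] [-0.1876  0.0074 -0.0033] -0.00014606042510804923
```

View pics/e5_sc.png

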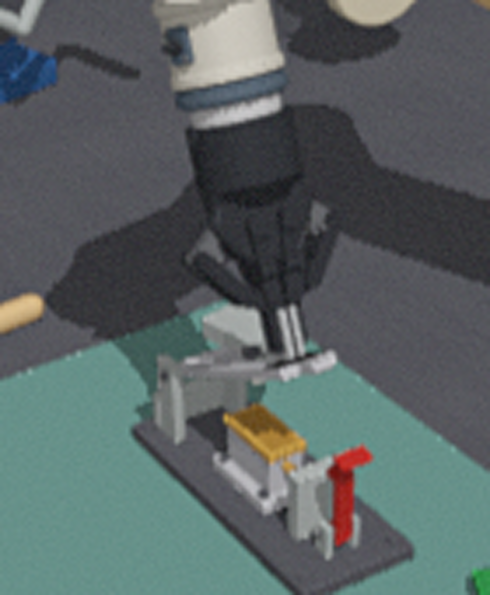

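Call:
arm_command([
  [0, -2.8, 0, 1.4, 0, 6.7, 0],
  [0, -2.9, 0, 1.5, 0, 6.8, 0],
  [0, -2.8, 0, 1.4, 0, 6.7, 0],
  [0, -2.9, 0, 1.5, 0, 6.8, 0],
  [0, -2.8, 0, 1.4, 0, 6.7, 0],
  [0, -2.9, 0, 1.5, 0, 6.8, 0],
  [0, -2.8, 0, 1.4, 0, 6.7, 0],
  [0, -2.9, 0, 1.5, 0, 6.8, 0],
  [0, 0, 0, 0, 0, 0, 0],
])

```text
t: 21.03
tcp_pos: [0.5023, -0.083, 0.11]
ee_rot: [-3.139, -0.003, 1.537]
contact_force: [-0.6, 0.1, -0.5]
gripper_width: 0.0001
```

```bash
python3 look.py e6 scene wrist; python3 - <<'E'
import cv2
s=cv2.imread('pics/e6_scene.png'); cv2.imwrite('pics/e6_sc.png',cv2.resize(s[100:270,240:380],None,fx=3.5,fy=3.5,interpolation=cv2.INTER_CUBIC))
E
```

```text
21.0333 [ 0.5023 -0.083   0.11  ] [-3.139  -0.0029  1.5368] [-0.5895  0.0736 -0.4891] [ 0.0064 -0.069   0.0259] 7.12474742720176e-05
```

View pics/e6_sc.png

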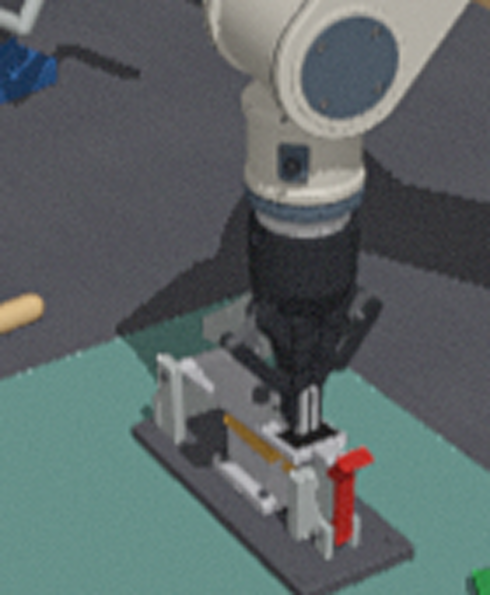

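View pics/e6_wrist.png

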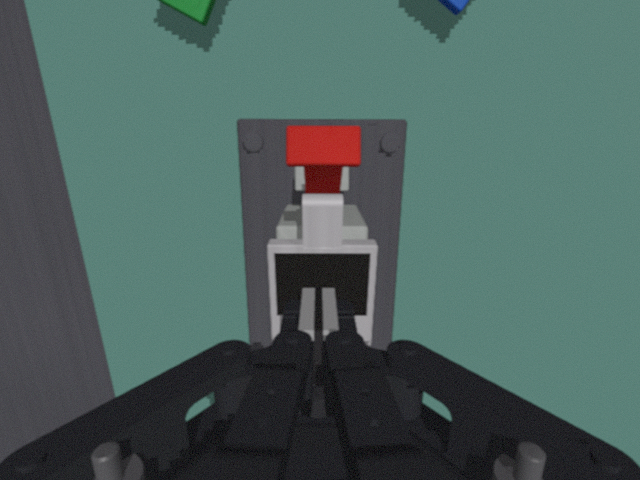

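Call:
arm_command([
  [0, 0, 0, 0, 0, -4, 0],
  [0, 0, 0, 13, 0, 0, 0],
  [0, 0, 0, 0, 0, 3, 0],
  [0, 0, 0, 0, 0, 3, 0],
  [0, 0, 0, 0, 0, 2, 0],
  [0, 0, 0, 0, 0, 2, 0],
  [0, 0, 0, 0, 0, 2, 0],
  [0, 0, 0, 0, 0, 0, 0],
])

```text
t: 21.8
tcp_pos: [0.5034, -0.0712, 0.1026]
ee_rot: [-3.141, -0.003, 1.535]
contact_force: [0.6, 0.5, -0.7]
gripper_width: -0.0
```

Call:
arm_command([
  [0, 0, 0, 0, 0, 1, 0],
  [0, 0, 0, 0, 0, 1, 0],
  [0, 0, 0, 0, 0, 1, 0],
  [0, 0, 0, 0, 0, 0, 0],
])

```text
t: 22.13
tcp_pos: [0.5033, -0.071, 0.0999]
ee_rot: [-3.141, -0.003, 1.535]
contact_force: [0.2, -1.2, 0.2]
gripper_width: -0.0
```

Call:
arm_command([
  [0, 0, 0, 0, 0, 1, 0],
  [0, 0, 0, 0, 0, 0, 0],
  [0, 0, 0, 0, 0, 1, 0],
  [0, 0, 0, 0, 0, 0, 0],
])

```text
t: 22.47
tcp_pos: [0.5033, -0.0708, 0.0979]
ee_rot: [-3.141, -0.004, 1.535]
contact_force: [-0.4, 0.4, 1.8]
gripper_width: 0.0002
```

Call:
arm_command([
  [0, 0, 0, 0, 0, 1, 0],
  [0, 0, 0, 0, 0, 0, 0],
  [0, 0, 0, 0, 0, 0, 0],
])

```text
t: 22.72
tcp_pos: [0.5034, -0.0708, 0.0971]
ee_rot: [-3.141, -0.004, 1.535]
contact_force: [-0.5, -0.1, 2.9]
gripper_width: -0.0001
```

Call:
arm_command([
  [0, 0, 0, 0, 0, 1, 0],
  [0, 0, 0, 0, 0, 0, 0],
  [0, 0, 0, 0, 0, 0.7, 0],
  [0, 0, 0, 0, 0, 0, 0],
])

```text
t: 23.05
tcp_pos: [0.5036, -0.0708, 0.0968]
ee_rot: [3.141, -0.004, 1.535]
contact_force: [-6.6, 1.0, 21.8]
gripper_width: 0.0001
```

```bash
python3 look.py e7 scene wrist; python3 - <<'E'
import cv2
s=cv2.imread('pics/e7_scene.png'); cv2.imwrite('pics/e7_sc.png',cv2.resize(s[170:270,265:375],None,fx=5.5,fy=5.5,interpolation=cv2.INTER_CUBIC))
E
```

```text
23.05 [ 0.5036 -0.0708  0.0968] [ 3.1413 -0.0035  1.5355] [-6.6116  0.991  21.7877] [0.0418 1.0826 0.0551] 9.681011702938688e-05
```

View pics/e7_sc.png

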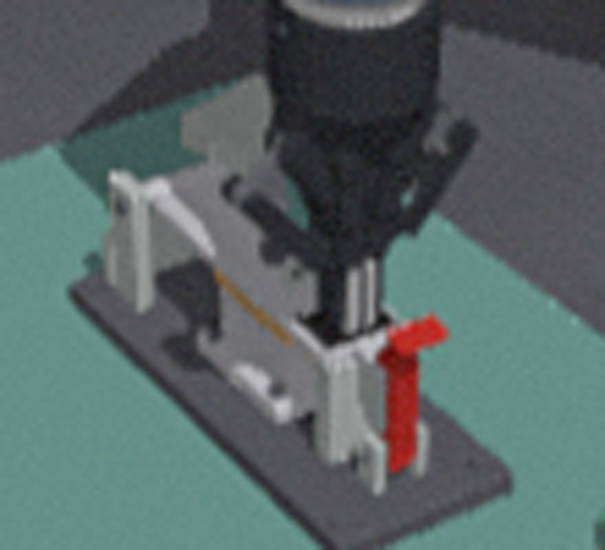

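View pics/e7_wrist.png

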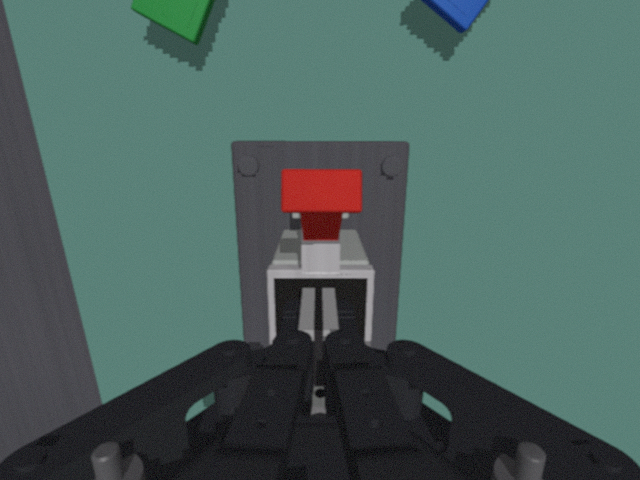

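The leaf reached a hard stop at TCP 96.8 mm (97 expected), and the red latch sits over the tongue. I'll back off and inspect.

Call:
arm_command([
  [0, 0, 0, 0, 0, -2, 0],
  [0, 0, 0, 0, 0, -10, 0],
  [0, 0, 0, 0, 0, -25, 0],
  [0, 0, 0, -20, 0, -30, 0],
  [0, 0, 0, -20, 0, -30, 0],
  [0, 0, 0, -20, 0, -25, 0],
  [0, 0, 0, 0, 0, 0, 0],
  [0, 0, 0, 0, 0, 0, 0],
])

```text
t: 23.82
tcp_pos: [0.5022, -0.1322, 0.2189]
ee_rot: [3.138, -0.003, 1.534]
contact_force: [-0.5, -0.1, -0.8]
gripper_width: -0.0004
```

```bash
python3 look.py e8 scene wrist top; python3 - <<'E'
import cv2
s=cv2.imread('pics/e8_scene.png'); cv2.imwrite('pics/e8_sc.png',cv2.resize(s[170:270,265:375],None,fx=5.5,fy=5.5,interpolation=cv2.INTER_CUBIC))
s=cv2.imread('pics/e8_wrist.png'); cv2.imwrite('pics/e8_wc.png',cv2.resize(s[20:320,200:440],None,fx=2,fy=2,interpolation=cv2.INTER_CUBIC))
E
```

```text
23.8167 [ 0.5022 -0.1322  0.2189] [ 3.1379 -0.0027  1.5337] [-0.4542 -0.08   -0.8207] [0.0467 0.051  0.0613] -0.0003674754963419602
```

View pics/e8_sc.png

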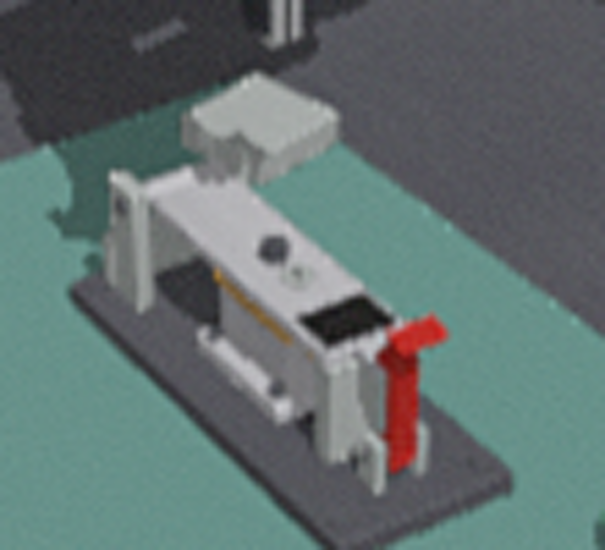

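View pics/e8_wc.png

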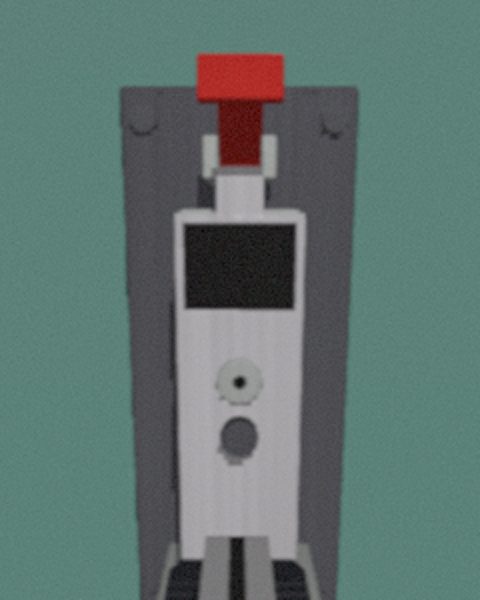

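View pics/e8_top.png

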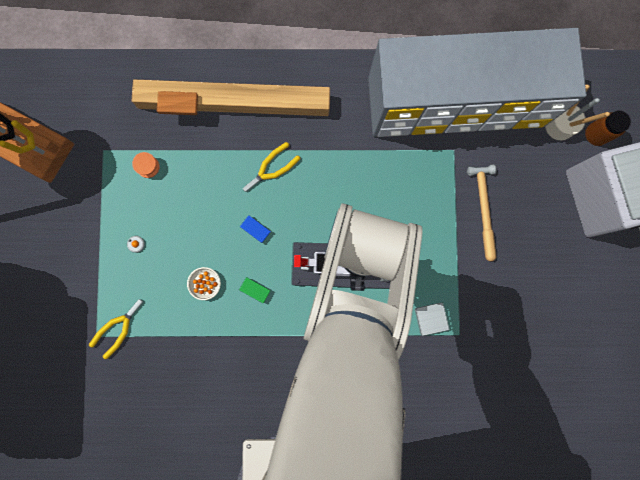

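```bash
python3 - <<'E'
from h import *
np.set_printoptions(precision=2,suppress=True)
def red(p):
    im=cv2.imread(p); h=cv2.cvtColor(im,cv2.COLOR_BGR2HSV)
    m=cv2.inRange(h,(0,180,90),(4,255,255))|cv2.inRange(h,(176,180,90),(180,255,255))
    n,l,st,ce=cv2.connectedComponentsWithStats(m); i=1+np.argmax(st[1:,4]); return st[i],ce[i]
for p in('pics/scene0.png','pics/e1_scene.png','pics/e6_scene.png','pics/e7_scene.png','pics/e8_scene.png','pics/top0.png','pics/e8_top.png'): print(p,*red(p))
# black patch
Cs=cam('scene'); Ct=cam('top'); s=manip.sense(); Cw=cam('wrist',s)
def blk(p,b):
    im=cv2.imread(p); g=im.max(2); x0,y0,x1,y1=b; mm=np.zeros_like(g); mm[y0:y1,x0:x1]=(g[y0:y1,x0:x1]<45)*255
    c=max(cv2.findContours(mm,cv2.RETR_EXTERNAL,cv2.CHAIN_APPROX_NONE)[0],key=cv2.contourArea); print(cv2.boundingRect(c)); M=cv2.moments(c); return (M['m10']/M['m00'],M['m01']/M['m00'])
a=blk('pics/e8_scene.png',(318,222,340,235)); w=blk('pics/e8_wrist.png',(285,125,355,180))
p,e=tri(Cs,a,Cw,w); print(a,w,p*1000,e*1000)
E
```

```text
pics/scene0.png [334 228  12  27 131] [338.22 239.65]
pics/e1_scene.png [334 228  12  28 133] [338.17 239.88]
pics/e6_scene.png [334 228  12  27 134] [338.42 239.72]
pics/e7_scene.png [334 228  12  28 131] [338.26 239.91]
pics/e8_scene.png [334 228  12  28 131] [338.21 239.84]
pics/top0.png [294 255  15  12 131] [299.78 261.08]
pics/e8_top.png [294 255  14  12 119] [299.18 260.88]
(320, 224, 16, 8)
(293, 133, 54, 41)
(327.38775510204084, 227.7891156462585) (319.45642146151977, 152.6171400825443) [505.18 -70.87  82.08] 1.6190859399442554
```

The latch is upright, as at the start, and the thumb area stands at about 82 mm (80 expected, ±2). I'll touch the thumb area again to check that the leaf stayed down, and press a little more firmly for the snap.

Call:
arm_command([
  [0, 0, 0, 20, 0, 20, 0],
  [0, 0, 0, 20, 0, 30, 0],
  [0, 0, 0, 20, 0, 30, 0],
  [0, 0, 0, 0, 0, 25, 0],
  [0, 0, 0, 0, 0, 10, 0],
  [0, 0, 0, 0, 0, 4, 0],
  [0, 0, 0, 0, 0, 0, 0],
  [0, 0, 0, 0, 0, 0, 0],
])

```text
t: 24.63
tcp_pos: [0.5033, -0.0707, 0.0983]
ee_rot: [-3.141, -0.004, 1.536]
contact_force: [0.4, 0.1, 0.4]
gripper_width: -0.0001
```

Call:
arm_command([
  [0, 0, 0, 0, 0, 0.6, 0],
  [0, 0, 0, 0, 0, 0, 0],
  [0, 0, 0, 0, 0, 0, 0],
])

```text
t: 24.88
tcp_pos: [0.5037, -0.0711, 0.0979]
ee_rot: [3.141, -0.003, 1.535]
contact_force: [-0.1, 0.1, 0.3]
gripper_width: 0.0001
```

Call:
arm_command([
  [0, 0, 0, 0, 0, 0.6, 0],
  [0, 0, 0, 0, 0, 0, 0],
  [0, 0, 0, 0, 0, 0, 0],
])

```text
t: 25.13
tcp_pos: [0.5036, -0.0709, 0.0972]
ee_rot: [3.141, -0.003, 1.535]
contact_force: [-0.4, 0.7, 0.7]
gripper_width: 0.0004
```

Call:
arm_command([
  [0, 0, 0, 0, 0, 0.6, 0],
  [0, 0, 0, 0, 0, 0, 0],
  [0, 0, 0, 0, 0, 0, 0],
])

```text
t: 25.38
tcp_pos: [0.5036, -0.0709, 0.097]
ee_rot: [3.141, -0.003, 1.535]
contact_force: [-1.7, 0.1, 6.0]
gripper_width: 0.0001
```

The leaf stayed down: first contact is at 97.1 mm and it is stiff at once, where it had been springy from 97.9 mm before the snap. I'll retreat clear and hand in.

Call:
arm_command([
  [0, 0, 0, 0, 0, -2, 0],
  [0, 0, 0, 0, 0, -10, 0],
  [0, 0, 0, 0, 0, -25, 0],
  [0, 0, 0, -20, 0, -30, 0],
  [0, 0, 0, -20, 0, -30, 0],
  [0, 0, 0, -20, 0, -25, 0],
  [0, 0, 0, 0, 0, -10, 0],
  [0, 0, 0, 0, 0, 0, 0],
  [0, 0, 0, 0, 0, 0, 0],
  [0, 0, 0, 0, 0, 0, 0],
])

```text
t: 26.22
tcp_pos: [0.5003, -0.1303, 0.2271]
ee_rot: [-3.139, -0.004, 1.536]
contact_force: [0.7, -0.2, -0.5]
gripper_width: 0.0004
```

```bash
python3 look.py f1 scene; python3 - <<'E'
import cv2
s=cv2.imread('pics/f1_scene.png'); cv2.imwrite('pics/f1_sc.png',cv2.resize(s[170:270,265:375],None,fx=5.5,fy=5.5,interpolation=cv2.INTER_CUBIC))
E
```

```text
26.2167 [ 0.5003 -0.1303  0.2271] [-3.1392 -0.0043  1.5359] [ 0.6925 -0.2357 -0.5219] [0.0342 0.0106 0.0653] 0.00037495862925940104
```

View pics/f1_sc.png

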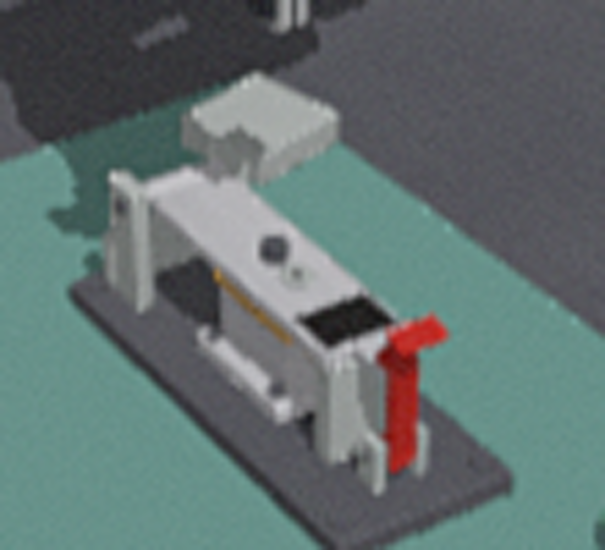

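The leaf is level with its rubber at crop (347,320), the red latch is upright over the tongue at (400,340), the casting is flat beneath, and the fingers are clear.

```bash
python3 -c "
from cell import manip
print(manip.hand_in())"
```

```text
the job is handed in; nothing more can be done
None
```

The casting is home in the nest, the leaf is closed over it with the latch hooked, and the job was handed in at about 26 s. The hand-in reports no verdict.

**What I did**
- **Seating:** I gripped the casting across its width and felt it down into the pocket. I worked it past the plunger (side force about 4 N), pressed it to a firm stop at about 30 N, and let go. Pressing the middle with shut fingers (22 N) put the plate top at about 63.9 mm, where 64 is flat down.
- **Closing:** I swung the leaf over from behind with the tool tilted, at roughly 0.6 to 0.9 rad/s. I pressed the thumb area to a stop at about 22 N.

**Last checks**
- **Leaf:** touching the thumb area again met a stiff stop at about 80 mm, the closed height. The leaf had stayed down.
- **Latch:** it stands in the same place in the picture as at the start, which is upright, now over the tongue. I saw no picture of the moment it snapped. I judge it hooked from this and the stiff second touch.
- **Bystanders:** they looked unmoved in the last top view. I did not measure them, and the arm hid part of that view.

**Disagreements**
- The thumb area measured 82 mm from two camera views and 80 mm by touch. The cameras are good to about 2 mm, so I trusted the touch.
- The wrist camera's calibration changed by about 1 mm after the start. I corrected for that using the casting's position in the jaws.

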